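Free the texture roller from its spring bar

TASK

Take the forked tool from its block, put its prongs over the spring bar between the roller and the bar's collar, and push the collar sideways, away from the roller, never pressing with more than 13 newtons, until the roller's end springs up free. Then put the tool back in its block, lift the roller out of its frame and lay it in the wooden tray; leave the other things where they are.

Things in the scene. Friction and masses are not known exactly. Their poses are not given: they have to be found in the camera images.
- roller_frame: fixed frame: wooden base 80 x 150 x 8 mm, y = -55 to +95 mm; steel notch lug at y = -33 mm; spring housing 26 mm wide from y = +63 to +91 mm, top at z = 53 mm. Origin on the table, z up, y along the roller towards the spring housing. The roller's axis and the spring bar lie 40 mm above the table
- notch (a point): middle of the notch lug (5 mm thick, y = -36 to -31 mm in the frame), 40 mm above the table. The notch is 10 mm wide, open upwards, cheeks up to z = 42 mm; the roller's neck lies in it
- bare_bar (a point): fixed point of the frame (y = +36 mm, 40 mm up, frame's axes) where the spring bar always lies bare. The bar is a steel pin 5 mm in diameter along the frame's y, its end some 4 mm inside the roller's boss. It carries a collar, a disc 20 mm in diameter, 4 mm thick, clamped on it at a place that is not measured: its face towards the roller lies at y = 41 to 51 mm in the frame
- roller: loose wooden texture roller, 30 mm in diameter, 80 g. Origin on its axis, y along the axis as the frame's: body from y = -30 to +24 mm, steel boss (13.6 mm in diameter, 9 mm hole for the pin) to +31 mm; at the other end a neck 8 mm in diameter to -37 mm, then a 12 mm head to -42 mm. Once free it can be gripped across its body and lifted straight out
- roller_boss (a point): on the roller: centre of the boss's end face, at y = +31 mm on its axis; about 42 mm above the table while held (up to 47 mm when the pin is about to leave), about 51 mm once free. Set free, the end is raised within half a second by a weak spring lifter under the roller (at y = +20 mm) and stays up by itself, the roller then sloping by about 0.17 rad
- bar_mouth (a point): fixed point of the frame (y = +63 mm, 40 mm up) where the bar enters its spring housing. Pushed along the frame's +y, the bar pushes back with 1.6 N at first and 2.6 N more for each mm; the pin's friction in the boss adds up to 1.5 N. The pin leaves the boss after 2 to 3.5 mm, at 7 to 11.5 N; let go, the bar springs back
- fork_tool: loose steel forked tool, wooden handle, 96 mm long, 90 g, standing prongs down. Origin midway between the prong tips, z up to the handle. Prongs 5 mm wide, 4 mm thick (y), 14 mm long, gap 11 mm along x, 21 mm over both; shank to z = 38 mm; guard plate 32 x 30 mm, z = 38 to 41 mm; handle 20 mm (x) by 16 mm (y), z = 41 to 96 mm. x and y axes about as the block's
- tool_block: fixed wooden block 80 x 70 x 42 mm, origin under its centre on the table, z up. In its top is a slot 27 mm (x) by 10 mm (y), 40 mm deep, in which the tool stands, its guard resting on the block's top so that the prong tips are 4 mm above the table
- block_slot (a point): centre of the slot's mouth, 42 mm above the table on the block's axis
- wood_tray: fixed shallow plywood tray, 130 mm (x) by 150 mm (y), 20 mm high, walls and floor 6 mm thick, origin under its centre on the table
- wood_rib: bystander: loose hardwood rib 62 x 96 x 8 mm, lying flat
- brass_stamp: bystander: loose standing stamp, 31 mm in diameter, 91 mm high
- clay_disc: bystander: loose clay disc, 68 mm in diameter, 9 mm thick
- needle_tool: bystander: loose needle tool with a wooden handle, 177 mm long, 12 mm thick
Things that resemble listed ones, but are neither listed nor needed, are in the scene too. Leave any green look-alike of the roller alone.

How it is judged:
On the way:
1. the roller's boss is up free while the forked tool presses on the spring bar in the frame (contact force between fork_tool and roller_frame above 4 N and height (world z) of roller_boss above 0.0495 m), for 0.1 s.
At the end, for the whole second after the job is handed in: The roller lies on the tray's floor (origin within the tray's outline and under 26 mm above the table, boss under 30 mm); the tool stands in its block (within 10 mm of the slot's centre, tips under 10 mm above the table, within 0.15 rad of upright); both at rest (x of roller in the frame of wood_tray between -0.065 and 0.065 m and y of roller in the frame of wood_tray between -0.075 and 0.075 m and z of roller in the frame of wood_tray below 0.026 m and z of roller_boss in the frame of wood_tray below 0.03 m and horizontal distance between fork_tool and block_slot below 0.01 m and height (world z) of fork_tool below 0.01 m and angle between fork_tool's own z axis and vertical below 0.15 rad and linear speed of each of roller, fork_tool below 0.02 m/s); the robot touches nothing.
It fails at once if the tool presses on the frame or its spring bar with more than 13 N (contact force between fork_tool and roller_frame above 13 N).
It fails at once if a bystander is moved by more than 30 mm (distance of any of wood_rib, brass_stamp, clay_disc, needle_tool from where it was at the start of the episode above 0.03 m).
It also fails if it takes over 72 s, if anything falls off the work surface, if the arm or the gripper's body presses on something with over 40 N, if the wrist force passes 120 N, or if a joint passes its speed limit or range.

ROBOT

A 7-joint arm with a two-finger parallel gripper is mounted at the origin on a cart in front of the work surface, level with it; the furniture and walls round the work are solid. World frame = base frame: x ahead of the robot, y to its left, z up, the work surface at z = 0. Lengths are in m, angles in rad, forces in N, time in s.
With the tool pointing down it reaches from about 0.4 to 0.925 m from the base axis. Payload 4.1 kg.
Tool frame: the origin (TCP) lies midway between the tips of the shut fingers; the grasp point (between the pads) lies 19 mm behind it; y points along the fingers, x is the direction in which the jaws open and shut, and the axes are right-handed (so a half turn about y gives the same grasp; the last joint's range is limited). The gripper opens to 85 mm and grips with 20 to 120 N. Pads are 22 mm wide; open, the fingers measure 114 mm over their backs; the gripper's body (76 mm by 85 mm) begins 54 mm behind the grasp point. The pads swing forward as they close: fully open they stand 13 mm farther back than shut.
Start: joints at [-1.267, 0.398, 0.045, 1.537, -0.019, 1.207, -0.051], TCP at [0.255, 0.598, 0.195] pointing down, gripper open.
Joint ranges: [-2.82, 2.82], [-0.49, 2.23], [-1.37, 1.46], [0, 2.46], [-1.36, 4.5], [0.23, 2], [-2.94, 2.94]. Speed limits (rad/s): [2.57, 2.57, 3.14, 3.14, 3.14, 3.14, 3.14].

INTERFACE

Orientations are given as a unit quaternion [x, y, z, w].
In Python, from station import * gives the robot as it stands.
- The arm moves only by the tool servo_tool, never from a script. Its argument "increments" is a list of rows, each a list of 6 numbers: the shift along the tool's x, y, z in cm, then the turn, a rotation vector about the tool's x, y, z in rad. A call has exactly 8 rows; each row shifts and turns the commanded pose from where the row before left it, along the tool's axes as they then stand; what a row does not reach is not made up. A row lasts 1/10 s, in which the tool goes at most 50 mm and 8.59 degrees, less where a joint would pass 70% of its speed; a pose out of reach is approached as far as the arm can. A call with a gripper value outside its range is refused whole. "grip" is the closure, from -1 (fully open) to 1 (shut), so that 0 is half open, set as the call begins (left out, the last holds). The fingers move at their own pace and stop on an object; "force" is the grip in N (left out, the last holds). Time passes only in rows, so rows that do not move let the fingers close, or fill a call up. It gives the time, the measured TCP pose, the force and the opening at its end, in the units of the state.
- observe(): the state, without advancing time (a new reading comes with each control period).
- capture(name): name is "scene" or "top"; returns a dict with "frame" (400x640x3 uint8, blue, green, red), "range_z" (400x640 float32, m along the optical axis (not along the pixel's ray), 0 where there is no reading), "fx", "fy", "cx", "cy" (pixels), "D" ([k1, k2, p1, p2, k3] as OpenCV has them; the pictures are not rectified), "world_to_cam" (4x4, takes a point from world to camera coordinates). Camera axes: x right, y down, z forward; pixel columns grow to the right and rows downward; lengths in m; the calibration is good to about 2 mm. A picture is of the moment at which its call begins.
- sign_off(): hands the job in, once; it reports no verdict.
The state is a dict: "t": time; "qpos": joint angles; "dq": joint speeds; "joint_torque": joint torques, N m; "ee_pos": TCP position; "ee_rot": TCP orientation; "contact_force": force on the tool from outside, world axes, zero at the start; "ft_torque": the same for the moment, N m; "finger_gap": finger opening in m.
Only numpy, scipy, OpenCV 4.12 (cv2) and the standard library are available. Lean on these libraries where they do the work, as an engineer would, in place of code of your own. Each camera call takes 0.05 s, during which the arm holds its last target. There are 200 camera calls.

## Working session

There is one attempt and no reset: what is moved stays moved. The work goes in short steps, Python scripts to look and compute and a tool call to move; the robot and the scene stay as the last step left them, time stands still between calls to the robot, and variables do not carry over. Pictures are saved under pics/ and viewed, about 8 in all and at most 12, crops included, and the job is handed in when it is done.

Besides the shell and the picture viewer there is one more tool, called after "Call:" as name(argument=value, ...), one argument or row to a line, values as JSON. servo_tool: Moves the arm, as the interface text tells. Its arguments: {"type":"object","properties":{"increments":{"type":"array"},"grip":{"type":"number"},"force":{"type":"number"}},"required":["increments"]}

```bash
mkdir -p pics; ls
python3 - <<'E'
from station import *
import cv2,numpy as np
s=observe();print(s)
for n in("scene","top"):
    c=capture(n);cv2.imwrite(f"pics/{n}0.png",c["frame"]);np.savez(f"{n}0.npz",**c)
    print(n,c["fx"],c["fy"],c["cx"],c["cy"],c["D"]);print(np.round(c["world_to_cam"],4),(c["range_z"]>0).mean())
E
```

```text
pics
{'t': 0.0, 'qpos': array([-1.2669733 ,  0.39918905,  0.04502098,  1.53790718, -0.01867581,
        1.20688417, -0.05072685]), 'dq': array([ 0.0002931 , -0.00053229, -0.00074756,  0.00195973,  0.0015079 ,
        0.00160458, -0.00012019]), 'joint_torque': array([ 1.97813147e-04, -4.75121784e+01,  1.36496164e+00, -2.54219484e+01,
        1.16652326e-02,  9.68235632e-03,  1.68341569e-05]), 'ee_pos': array([0.2545168 , 0.59732146, 0.19395309]), 'ee_rot': array([ 0.59032558,  0.38934873, -0.39044566, -0.5894705 ]), 'contact_force': array([ 0.8343571 , -1.07379958,  0.86840628]), 'ft_torque': array([ 0.02317511, -0.00182947, -0.01720048]), 'finger_gap': 0.08543965501910905}
scene 494.4081372146592 494.4081372146592 316.05712301059555 199.2768084741282 [-0.10457684  0.          0.          0.          0.        ]
[[ 0.775  -0.6319  0.0112 -0.4452]
 [-0.3153 -0.4019 -0.8597  0.2107]
 [ 0.5477  0.6627 -0.5107  1.0874]
 [ 0.      0.      0.      1.    ]] 0.9065859375
top 406.61767803716873 406.61767803716873 322.4276415275137 200.99595544988617 [-0.05496443  0.          0.          0.          0.        ]
[[ 0.0247 -0.9995  0.0196 -0.0871]
 [-0.9814 -0.0279 -0.1897  0.5175]
 [ 0.1902 -0.0145 -0.9816  0.893 ]
 [ 0.      0.      0.      1.    ]] 0.99599609375
```

View pics/scene0.png

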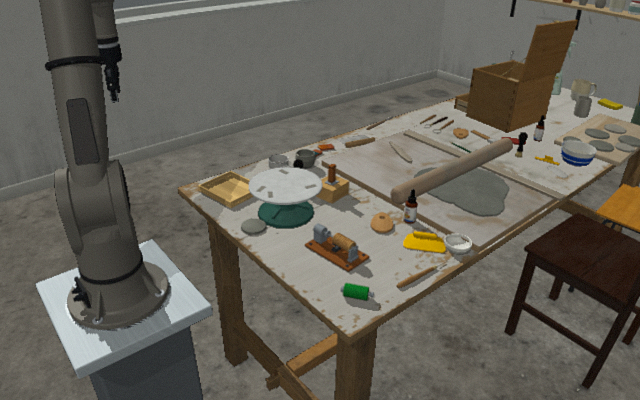

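View pics/top0.png

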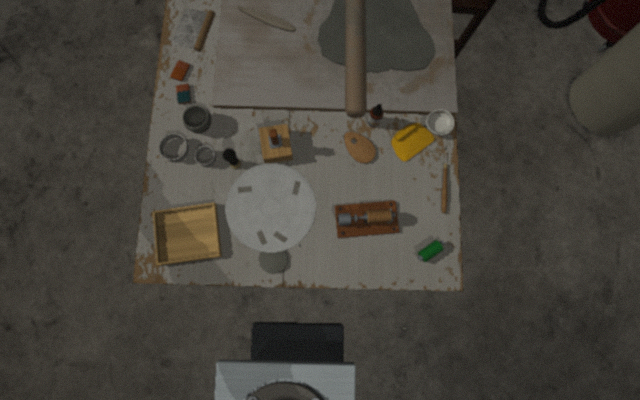

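The top view shows the frame at about (367,218), with its housing to the left at (346,219) and the roller to the right at (380,216). The tool stands in its block at (275,140), the tray is at (186,233), and the wheel at (270,207) is an obstacle between them. The green look-alike at (431,250) stays where it is. Next I'll take enlarged crops and depth measurements.

```bash
cat > h.py <<'E'
import cv2,numpy as np
def load(f): return dict(np.load(f))
def K(c): return np.array([[c["fx"],0,c["cx"]],[0,c["fy"],c["cy"]],[0,0,1]],float)
def ray(c,uv):
    n=cv2.undistortPoints(np.array(uv,float).reshape(-1,1,2),K(c),np.array(c["D"])).reshape(-1,2)
    M=c["world_to_cam"];R,t=M[:3,:3],M[:3,3]
    return -R.T@t,np.c_[n,np.ones(len(n))]@R      # directions with cam z =1
def onz(c,uv,z):
    o,d=ray(c,uv);return o+d*((z-o[2])/d[:,2])[:,None]
def cloud(c):
    H,W=c["range_z"].shape;u,v=np.meshgrid(np.arange(W),np.arange(H))
    o,d=ray(c,np.c_[u.ravel(),v.ravel()])
    return (o+d*c["range_z"].ravel()[:,None]).reshape(H,W,3)
def proj(c,P):
    M=c["world_to_cam"];p,_=cv2.projectPoints(np.array(P,float).reshape(-1,1,3),cv2.Rodrigues(M[:3,:3])[0],M[:3,3],K(c),np.array(c["D"]));return p.reshape(-1,2)
def tri(c1,p1,c2,p2):
    o1,d1=ray(c1,[p1]);o2,d2=ray(c2,[p2]);d1,d2=d1[0],d2[0]
    s=np.linalg.lstsq(np.c_[d1,-d2],o2-o1,rcond=None)[0];a,b=o1+s[0]*d1,o2+s[1]*d2
    return (a+b)/2,np.linalg.norm(a-b)
E
python3 - <<'E'
from h import *
t=load("top0.npz");s=load("scene0.npz")
def crop(c,x0,y0,w,h,k): return cv2.resize(c["frame"][y0:y0+h,x0:x0+w],None,fx=k,fy=k,interpolation=cv2.INTER_CUBIC)
a=crop(t,325,190,80,56,5);b=crop(s,295,215,80,60,5)   #400x280,400x300
d=crop(t,250,115,50,56,5);e=crop(s,305,150,60,60,5)
im=np.zeros((600,800,3),np.uint8)
im[:280,:400]=a;im[300:600,:400]=b;im[:280,400:650]=d;im[300:600,400:700]=e
cv2.imwrite("pics/crops.png",np.clip(im*1.5,0,255).astype(np.uint8))
C=cloud(t)
for n,(u,v) in dict(house=(346,219),body=(382,216),wheel=(270,207),blocktop=(285,150),tool=(274,137),trayfloor=(186,233),table=(330,260),rib=(195,80),stamp=(231,157),bottle=(376,112),blackR=(340,160)).items(): print(n,C[v,u].round(3))
Cs=cloud(s);print("wheelscene",Cs[185,285],"tooltop",Cs[168,332],'tablescene',Cs[290,300])
E
```

```text
house [ 0.478 -0.128  0.055]
body [ 0.487 -0.211  0.059]
wheel [0.494 0.042 0.097]
blocktop [0.644 0.02  0.039]
tool [0.654 0.041 0.1  ]
trayfloor [0.441 0.251 0.004]
table [ 0.387 -0.096  0.001]
rib [0.84  0.266 0.001]
stamp [0.609 0.138 0.085]
bottle [ 0.732 -0.194  0.079]
blackR [ 0.635 -0.115 -0.001]
wheelscene [0.49083682 0.0312934  0.09511538] tooltop [0.65792979 0.0315309  0.09368715] tablescene [ 0.3305158  -0.24196887 -0.00039374]
```

View pics/crops.png

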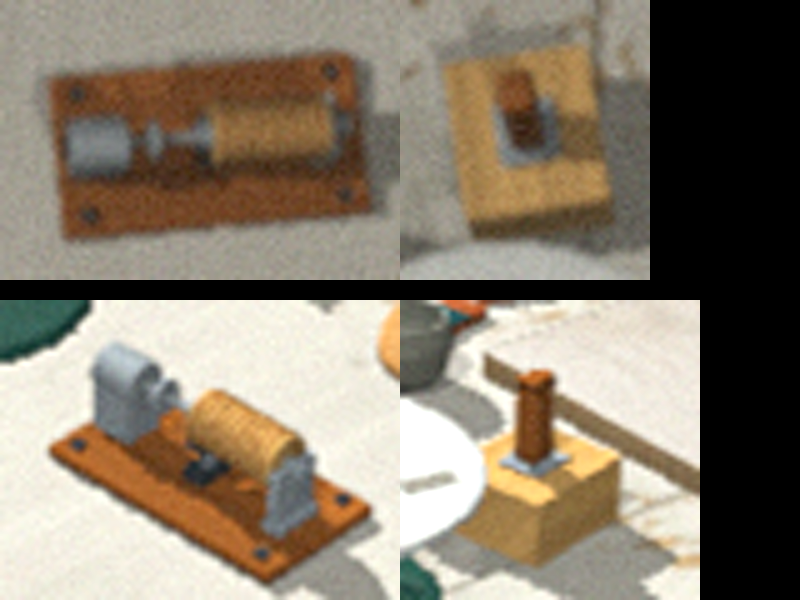

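The crops confirm which things are meant. The frame has the orange wooden roller, with its steel boss at crop (205,135), the collar at (153,138) and the housing at (98,147). The tool stands in its block, dark handle at (515,90). Next I'll measure poses.

Run:
```python
from h import *
t=load("top0.npz");s=load("scene0.npz")
C=cloud(t);hsv=cv2.cvtColor(t["frame"],cv2.COLOR_BGR2HSV)
def rect(m,z,name,win):
    x0,y0,x1,y1=win;mm=np.zeros_like(m,np.uint8);mm[y0:y1,x0:x1]=m[y0:y1,x0:x1]
    mm=cv2.morphologyEx(mm,cv2.MORPH_OPEN,np.ones((2,2)))
    cs,_=cv2.findContours(mm,cv2.RETR_EXTERNAL,cv2.CHAIN_APPROX_NONE);k=max(cs,key=cv2.contourArea).reshape(-1,2)
    P=onz(t,k,z)[:,:2].astype(np.float32)*1000
    r=cv2.minAreaRect(P);print(name,np.round(r[0],1),np.round(r[1],1),"ang",round(r[2],1),"px",k.mean(0).round(1)); return k
Z=C[...,2]
# base: brown
sat=(hsv[...,1]>110)
rect(sat&(hsv[...,0]<16),.008,"base",(325,190,410,248))
rect((Z>.032)&(Z<.07),.042,"block(top)",(250,110,300,168))
rect((Z>.07),.1,"handle top",(250,110,300,168))
rect((hsv[...,1]>95)&(Z>.045),.055,"roller body",(325,190,410,248))
rect((hsv[...,1]<=80)&(Z>.03),.053,"housing",(325,190,357,248))
rect(hsv[...,1]>80,.02,"tray",(140,195,225,270))
for r in range(206,232): 
    print(r," ".join("%3d"%min(999,round(z*1000)) for z in Z[r,334:404:2]))
Cs=cloud(s)
W=Cs.reshape(-1,3);m=(W[:,2]>.09)&(W[:,2]<.11)&(abs(W[:,0]-.655)<.04)&(abs(W[:,1]-.035)<.04);print("tooltop scene",W[m].mean(0),m.sum())
W=C.reshape(-1,3);m=(W[:,2]>.09)&(W[:,2]<.11)&(abs(W[:,0]-.655)<.04)&(abs(W[:,1]-.035)<.04);print("tooltop top",W[m].mean(0),m.sum())
m=(abs(W[:,2]-.095)<.008)&(W[:,0]<.61)&(W[:,0]>.35)&(W[:,1]>-.1)&(W[:,1]<.15);print("wheel",W[m].min(0),W[m].max(0))
m=(abs(W[:,0]-.5)<.35)&(abs(W[:,1])<.35)&(W[:,2]>.11);print("tall",m.sum(),W[m].min(0) if m.any() else 0,W[m].max(0) if m.any() else 0)
```

```text
base [ 465.9 -186.1] [ 37.8 146.9] ang 6.2 px [368.7 228.7]
block(top) [660.4  42. ] [84.1 70.1] ang 10.9 px [276.  143.1]
handle top [585.1  41.7] [ 6.9 71.3] ang 1.7 px [272.  166.8]
roller body [ 488.  -206.1] [28.5 53.8] ang 5.7 px [379.4 215.8]
housing [ 478.7 -133.2] [23.2 41.6] ang 1.5 px [348.2 219.1]
tray [431.5 256.6] [137.1 181.5] ang 9.9 px [182.  238.5]
206   0  11   9  12  12  10  10   9  11  10  11  11  10   7  11  11   8  10   6  11   9   8   8   9   9  10   8   6  10   9  11   6   2  -1   0
207   1   9   7  13   7   9   8   9   8   8   9   9   9  11   9  10  10  10   8   9  12   8  13  10  10  10  10  13  12  10   9   9   3   1   1
208   4   9  11   9  12  10  10  10   5   9  13   9   5  11  12  11   9  11   8   7  10   9   6   7  10  41  43  47  45  12  10 976   1   2  -1
209   1  10   7  12   8  11  13  10   9  11   8   7   8   9  13   8  11  11  12   7  48  52  48  49  52  52  51  52  44  11   8   8   3   1   1
210   1  10  14   8  11  11  10  10  11   8  10   9  11   9  12   9   8  48  51  48  54  54  53 976  55  52  53  55  53   7  11   9   0   1  -1
211   1   7
[... 2579 characters left out ...]
2
229   2   2   7  12   9   8   9  11  12   9   8  10  10   8  10   7  12  10  11  12  10   7  12   6   8   8  10  11   6  11  11   7  11   2  -1
230   2  -1   9  11   7  10   8  10  10   9   9   7   9   8  10   8   8   9  12   9  13   9  10   9  11  11   7   9   8   9  10   6  10   0   1
231   1   0   7  12   9  10   8   6  10  10  11   9  10   8   9  12   9  11  11   7   7  10  10  13  12   9  10  14   8  11   8  10   7   3   2
tooltop scene [0.66339176 0.03623787 0.09665205] 33
tooltop top [0.66201215 0.04399354 0.09963031] 69
wheel [ 0.39748943 -0.05708109  0.08759243] [0.60983544 0.1485013  0.1028813 ]
tall 1025 [ 0.34019038 -0.05968975  0.97646658] [ 0.34019038 -0.05968975  0.97646658]
```

Run:
```python
from h import *
t=load("top0.npz");s=load("scene0.npz")
C=cloud(t);Cs=cloud(s);Z=C[...,2]
def rr(c,C,lo,hi,box,z,name):
    m=((C[...,2]>lo)&(C[...,2]<hi)&(C[...,0]>box[0])&(C[...,0]<box[1])&(C[...,1]>box[2])&(C[...,1]<box[3])).astype(np.uint8)
    m=cv2.medianBlur(m,3)
    cs,_=cv2.findContours(m,cv2.RETR_EXTERNAL,cv2.CHAIN_APPROX_NONE);k=max(cs,key=cv2.contourArea).reshape(-1,2)
    r=cv2.minAreaRect((onz(c,k,z)[:,:2]*1000).astype(np.float32));print(name,np.round(r[0],1),np.round(r[1],1),round(r[2],1));return r
b=(.40,.56,-.29,-.07)
for n,c,Q in(("top",t,C),("scene",s,Cs)):
    print(n);r=rr(c,Q,.0045,.1,b,.008,"base")
    rr(c,Q,.036,.05,(.58,.73,-.03,.11),.042,"blocktop")
    rr(c,Q,.09,.11,(.625,.72,-.03,.09),.1,"handletop")
    rr(c,Q,.012,.03,(.34,.56,.15,.36),.02,"trayrim")
    W=Q.reshape(-1,3)
    m=(W[:,2]>.048)&(W[:,2]<.07)&(W[:,0]>.44)&(W[:,0]<.54)&(W[:,1]<-.165)&(W[:,1]>-.26);P=W[m]
    v=cv2.fitLine(P[:,:2].astype(np.float32),cv2.DIST_L2,0,.01,.01).ravel();print("rollerline",v,"n",m.sum(),"ang",np.degrees(np.arctan2(-v[0],v[1])),"y range",P[:,1].min(),P[:,1].max())
```

```text
top
base [ 488.9 -181.7] [ 80.4 150.1] 6.2
blocktop [663.4  44.7] [83.1 70.1] 10.9
handletop [661.5  43.5] [23.3 15.9] 16.2
trayrim [439.5 246.5] [131.7 150.3] 9.9
rollerline [ 0.10288509 -0.9946932   0.49050882 -0.20382446] n 281 ang -174.09467 y range -0.24004197965840557 -0.17258245154140323
scene
base [ 494.3 -164.8] [101.6 192.3] 5.2
blocktop [662.9  35.1] [86.  76.6] 10.3
handletop [659.2  31. ] [26.1 20.2] 49.5
trayrim [435.4 235.6] [136.9 159.3] 9.5
rollerline [ 0.14378022 -0.98960966  0.48792088 -0.2097543 ] n 146 ang -171.73335 y range -0.23910951593338003 -0.17846241266305152
```

```bash
cat >> h.py <<'E'
from scipy.spatial.transform import Rotation as Ro
def plan(target,yaw,tilt=0):
    """yaw deg: world direction of jaw axis (mod 180); returns turn first (rotvec, tool axes), then shift in final tool axes, cm"""
    from station import observe
    s=observe();R=Ro.from_quat(s["ee_rot"]);p=s["ee_pos"]
    best=None
    for a in (yaw,yaw+180):
        a=np.radians(a);x=np.array([np.cos(a),np.sin(a),0]);y=np.array([0,0,-1.]);T=Ro.from_matrix(np.c_[x,y,np.cross(x,y)])
        rv=(R.inv()*T).as_rotvec()
        if best is None or np.linalg.norm(rv)<np.linalg.norm(best[0]): best=(rv,T)
    rv,T=best
    print("t",round(s["t"],2),"pos",p.round(4),"q",s["qpos"].round(2),"F",s["contact_force"].round(2),"gap",round(s["finger_gap"],4))
    print("turn",rv.round(3),"shift after turn cm",(T.inv().apply(np.array(target)-p)*100).round(2),"tool x,z in world",T.apply([1,0,0]).round(3),T.apply([0,0,1]).round(3))
E
python3 - <<'E'
from h import *
plan([.663,.044,.16],100.9)
t=load("top0.npz");s=load("scene0.npz")
C=cloud(t).reshape(-1,3)
a=np.radians(6.2);X=np.array([np.cos(a),np.sin(a)]);Y=np.array([-np.sin(a),np.cos(a)]);o=np.array([.4911,-.2016])
L=np.c_[(C[:,:2]-o)@X,(C[:,:2]-o)@Y,C[:,2]]*1000
def st(n,m): print(n,m.sum(),L[m].mean(0).round(1),L[m].min(0).round(1),L[m].max(0).round(1))
i=(abs(L[:,0])<25)
st("collar",i&(L[:,2]>42)&(L[:,2]<60)&(L[:,1]>40)&(L[:,1]<60)&(abs(L[:,0])<11))
st("housing",i&(L[:,2]>47)&(L[:,2]<60)&(L[:,1]>61)&(L[:,1]<100))
st("body",i&(L[:,2]>52)&(L[:,2]<65)&(L[:,1]<28))
st("boss+bar",i&(L[:,2]>38)&(L[:,2]<53)&(L[:,1]>26)&(L[:,1]<40))
m=i&(L[:,2]>42)&(L[:,2]<60)&(L[:,1]>36)&(L[:,1]<60);print(np.array(sorted(L[m].round(1).tolist(),key=lambda p:p[1])))
# scene check: project base corners and key points
w=lambda x,y,z:[*(o+X*x/1000+Y*y/1000),z/1000]
print(proj(s,[w(-40,-55,8),w(40,-55,8),w(-40,95,8),w(0,31,42),w(0,45,50),w(0,63,53)]).round(1))
E
```

```text
t 0.1 pos [0.2545 0.5974 0.1941] q [-1.27  0.4   0.05  1.54 -0.02  1.21 -0.05] F [ 0.35 -0.08 -0.37] gap 0.0851
turn [-0.    -0.593 -0.002] shift after turn cm [-62.07   3.41 -29.64] tool x,z in world [-0.189  0.982  0.   ] [-0.982 -0.189  0.   ]
collar 31 [-0.3 50.1 46.3] [-9.6 40.3 42.1] [ 8.7 59.  53.7]
housing 120 [-0.8 77.5 52. ] [-13.3  63.6  47. ] [11.5 92.  57. ]
body 215 [-0.2 -2.3 55.8] [-12.2 -30.5  52.1] [12.5 23.8 62.1]
boss+bar 21 [-0.3 30.7 45.8] [-5.  26.2 40.4] [ 4.5 38.  51.7]
[[ 0.9 37.7 43.7]
 [-1.5 38.  44.2]
 [ 0.7 40.3 46.2]
 [-1.4 40.4 44.8]
 [ 1.5 42.1 42.1]
 [-0.9 42.5 42.9]
 [ 1.7 44.5 42.1]
 [-1.1 45.1 45.4]
 [ 1.4 47.2 45.5]
 [-0.9 47.4 45.3]
 [ 8.5 48.9 46.2]
 [ 5.3 49.8 51.7]
 [ 3.3 49.8 49.7]
 [-3.5 50.3 48.7]
 [-9.6 50.3 42.2]
 [ 0.4 50.5 53.7]
 [-1.9 50.7 53.7]
 [-6.  50.7 49.5]
 [-8.2 50.8 49. ]
 [ 8.7 51.2 46.3]
 [ 6.2 51.5 47. ]
 [ 3.6 52.  49.2]
 [ 1.4 52.1 47.9]
 [-3.1 52.4 46.9]
 [-5.1 52.4 44.9]
 [-7.2 52.4 42.6]
 [-1.2 52.6 50. ]
 [ 2.2 53.9 43.7]
 [-0.1 54.2 43.7]
 [-2.6 54.5 44.5]
 [ 0.2 56.4 42.6]
 [ 0.3 58.7 43.1]
 [-2.  59.  43.5]]
[[347.5 269.1]
 [369.1 254.6]
 [303.1 242.5]
 [332.8 235.5]
 [328.7 230.6]
 [323.5 226.7]]
```

Call:
servo_tool(
  increments=[
    [0, 0, 0, 0, -0.148, 0],
    [0, 0, 0, 0, -0.148, 0],
    [0, 0, 0, 0, -0.148, 0],
    [0, 0, 0, 0, -0.148, 0],
    [-4.4, 0, -2.1, 0, 0, 0],
    [-4.4, 0, -2.1, 0, 0, 0],
    [-4.4, 0, -2.1, 0, 0, 0],
    [-4.4, 0, -2.1, 0, 0, 0],
  ],
  grip=-1,
  force=100,
)

```text
t: 0.9
ee_pos: [0.3711, 0.439, 0.1946]
ee_rot: [-0.45, -0.545, 0.545, 0.45]
contact_force: [0.9, -0.1, 0.4]
finger_gap: 0.0854
```

Call:
servo_tool(
  increments=[
    [-4.4, 0, -2.1, 0, 0, 0],
    [-4.4, 0, -2.1, 0, 0, 0],
    [-4.4, 0, -2.1, 0, 0, 0],
    [-4.4, 0, -2.1, 0, 0, 0],
    [-4.4, 0, -2.1, 0, 0, 0],
    [-4.4, 0, -2.1, 0, 0, 0],
    [-4.4, 0, -2.1, 0, 0, 0],
    [-4.4, 0, -2.1, 0, 0, 0],
  ],
)

```text
t: 1.7
ee_pos: [0.6022, 0.1252, 0.1947]
ee_rot: [-0.45, -0.545, 0.545, 0.451]
contact_force: [0.2, 1.3, 0.1]
finger_gap: 0.0854
```

```bash
python3 -c "
from h import *
plan([.663,.044,.16],100.9)"
```

```text
t 1.7 pos [0.6022 0.1252 0.1947] q [-0.44  0.34  0.22  1.63 -0.08  1.18  1.55] F [0.22 1.29 0.1 ] gap 0.0854
turn [-0.    -0.001  0.   ] shift after turn cm [-9.13  3.47 -4.44] tool x,z in world [-0.189  0.982  0.   ] [-0.982 -0.189  0.   ]
```

Call:
servo_tool(
  increments=[
    [-3.1, 0, -1.5, 0, 0, 0],
    [-3, 0, -1.5, 0, 0, 0],
    [-3, 0, -1.4, 0, 0, 0],
    [0, 3, 0, 0, 0, 0],
    [0, 3, 0, 0, 0, 0],
    [0, 3, 0, 0, 0, 0],
    [0, 3, 0, 0, 0, 0],
    [0, 1.5, 0, 0, 0, 0],
  ],
)

```text
t: 2.5
ee_pos: [0.6594, 0.0457, 0.0565]
ee_rot: [-0.449, -0.544, 0.546, 0.452]
contact_force: [0.2, -0.4, 0.5]
finger_gap: 0.0854
```

Run:
```python
from h import *
from station import capture
plan([.663,.044,.05],100.9)
c=capture("scene");np.savez("scene1.npz",**c);t=capture("top")
im=np.hstack([cv2.resize(c["frame"][110:220,290:390],None,fx=4,fy=4,interpolation=cv2.INTER_CUBIC),cv2.resize(t["frame"][90:200,230:330],None,fx=4,fy=4,interpolation=cv2.INTER_CUBIC)])
cv2.imwrite("pics/pre.png",np.clip(im*1.4,0,255).astype(np.uint8))
```

```text
t 2.5 pos [0.6594 0.0457 0.0565] q [-0.29  0.56  0.22  1.64 -0.14  0.97  1.74] F [ 0.23 -0.43  0.51] gap 0.0854
turn [-0.006 -0.001  0.001] shift after turn cm [-0.23  0.65 -0.32] tool x,z in world [-0.189  0.982  0.   ] [-0.982 -0.189  0.   ]
```

View pics/pre.png

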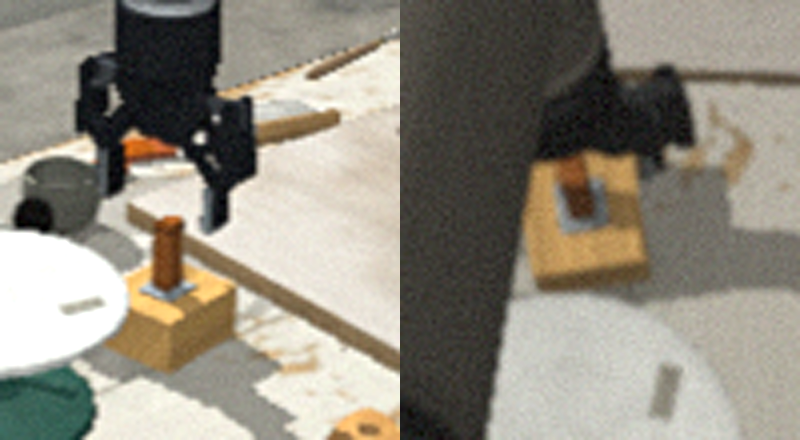

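The gripper's fingertips appear higher and farther back than the reported pose. I'll project the TCP into both images to check.

Run:
```python
from h import *
from station import observe
s=load("scene1.npz");o=observe()
p=o["ee_pos"];R=Ro.from_quat(o["ee_rot"]);print(o["t"],p)
for d in(-.0427,0,.0427):
    for b in (0,-.013,-.04): print(d,b,proj(s,[p+R.apply([d,b,0])]).round(1))
C=cloud(s);f=s["frame"].max(2)<60
m=f&(C[...,0]>.55)&(C[...,0]<.8)&(abs(C[...,1])<.2)&(C[...,2]>.05)&(C[...,2]<.2)
P=C[m];L=R.inv().apply(P-p);print(len(P),P.min(0),P.max(0))
for lo in np.arange(-.1,.02,.01):
    k=(L[:,1]>lo)&(L[:,1]<lo+.01);
    if k.any():print(round(lo,2),k.sum(),L[k].min(0).round(3),L[k].max(0).round(3))
```

```text
2.6 [0.65965259 0.04570445 0.05722332]
-0.0427 0 [[340.5 181.8]]
-0.0427 -0.013 [[340.7 177.8]]
-0.0427 -0.04 [[341.1 169.4]]
0 0 [[328.9 177.2]]
0 -0.013 [[329.1 173.2]]
0 -0.04 [[329.3 165. ]]
0.0427 0 [[317.8 172.7]]
0.0427 -0.013 [[317.8 168.8]]
0.0427 -0.04 [[318.  160.6]]
786 [ 0.60000778 -0.19870846  0.05532943] [0.74048246 0.14881489 0.19994973]
-0.1 53 [-0.076 -0.1   -0.012] [ 0.07  -0.09   0.014]
-0.09 32 [-0.06  -0.09  -0.009] [ 0.052 -0.08   0.011]
-0.08 30 [-0.06  -0.079 -0.007] [ 0.053 -0.07   0.013]
-0.07 30 [-0.061 -0.069 -0.01 ] [ 0.053 -0.06   0.013]
-0.06 18 [-0.058 -0.06  -0.007] [ 0.054 -0.051  0.011]
-0.04 15 [-0.253 -0.039 -0.034] [ 0.104 -0.03   0.033]
-0.03 45 [-0.255 -0.03  -0.032] [ 0.108 -0.02   0.042]
-0.02 20 [-0.253 -0.02  -0.033] [ 0.108 -0.011  0.039]
-0.0 2 [-0.018  0.001 -0.004] [-0.016  0.002  0.004]
```

Run:
```python
from h import *
from station import observe,capture
o=observe();p=o["ee_pos"];R=Ro.from_quat(o["ee_rot"]);print(o["t"],p,o["dq"].round(3))
s=capture("scene")
C=cloud(s);f=s["frame"].max(2)<60
P=C[f];L=R.inv().apply(P-p);L=L[(abs(L[:,0])<.065)&(abs(L[:,2])<.03)]
for lo in np.arange(-.1,.02,.01):
    k=(L[:,1]>lo)&(L[:,1]<lo+.01);
    if k.any():print(round(lo,2),k.sum(),L[k].min(0).round(3),L[k].max(0).round(3))
```

```text
2.6 [0.65965259 0.04570445 0.05722332] [-0.003 -0.042  0.012 -0.049  0.002  0.017 -0.002]
-0.1 46 [-0.062 -0.1   -0.008] [ 0.064 -0.09   0.016]
-0.09 29 [-0.06  -0.089 -0.008] [ 0.051 -0.08   0.013]
-0.08 26 [-0.06  -0.079 -0.006] [ 0.044 -0.07   0.012]
-0.07 27 [-0.06  -0.07  -0.008] [ 0.044 -0.061  0.012]
-0.06 20 [-0.058 -0.06  -0.015] [ 0.045 -0.05   0.01 ]
-0.04 3 [-0.016 -0.037 -0.005] [-0.013 -0.036  0.005]
-0.0 4 [-0.016  0.006 -0.006] [-0.013  0.007  0.004]
```

The image puts the gripper about 3 cm higher than reported. I'll hold still and measure again, to tell camera lag from a real offset.

Call:
servo_tool(
  increments=[
    [0, 0, 0, 0, 0, 0],
    [0, 0, 0, 0, 0, 0],
    [0, 0, 0, 0, 0, 0],
    [0, 0, 0, 0, 0, 0],
    [0, 0, 0, 0, 0, 0],
    [0, 0, 0, 0, 0, 0],
    [0, 0, 0, 0, 0, 0],
    [0, 0, 0, 0, 0, 0],
  ],
)

```text
t: 3.45
ee_pos: [0.6619, 0.0458, 0.06]
ee_rot: [0.45, 0.545, -0.545, -0.451]
contact_force: [-0.1, 0.0, 0.0]
finger_gap: 0.0854
```

Run:
```python
from h import *
from station import observe,capture
o=observe();p=o["ee_pos"];R=Ro.from_quat(o["ee_rot"]);print(o["t"],p,o["dq"].round(3),o["contact_force"])
s=capture("scene");np.savez("scene2.npz",**s)
C=cloud(s);f=s["frame"].max(2)<75
P=C[f];L=R.inv().apply(P-p);L=L[(abs(L[:,0])<.065)&(abs(L[:,2])<.03)]
for lo in np.arange(-.1,.02,.01):
    k=(L[:,1]>lo)&(L[:,1]<lo+.01);
    if k.any():print(round(lo,2),k.sum(),L[k].min(0).round(3),L[k].max(0).round(3))
cv2.imwrite("pics/s2.png",np.clip(1.4*cv2.resize(s["frame"][110:220,290:390],None,fx=5,fy=5,interpolation=cv2.INTER_CUBIC),0,255).astype(np.uint8))
```

```text
3.45 [0.66193231 0.04579896 0.0599605 ] [ 0.001  0.    -0.001  0.001  0.001 -0.001 -0.   ] [-0.12616544  0.02046744  0.00447673]
-0.1 48 [-0.062 -0.1   -0.01 ] [ 0.064 -0.09   0.013]
-0.09 35 [-0.062 -0.09  -0.01 ] [ 0.053 -0.08   0.012]
-0.08 37 [-0.06 -0.08 -0.01] [ 0.056 -0.07   0.011]
-0.07 33 [-0.061 -0.07  -0.017] [ 0.053 -0.061  0.01 ]
-0.06 27 [-0.057 -0.06  -0.015] [ 0.054 -0.051  0.013]
-0.04 11 [-0.016 -0.038 -0.005] [-0.003 -0.03   0.008]
-0.03 6 [-0.015 -0.028 -0.004] [-0.012 -0.021  0.003]
-0.02 6 [-0.016 -0.019 -0.003] [-0.011 -0.01   0.002]
-0.01 5 [-0.015 -0.01  -0.005] [-0.013 -0.003  0.003]
-0.0 9 [-0.016  0.    -0.007] [-0.011  0.01   0.01 ]
0.01 6 [-0.013  0.011 -0.006] [-0.003  0.014  0.006]
```

View pics/s2.png

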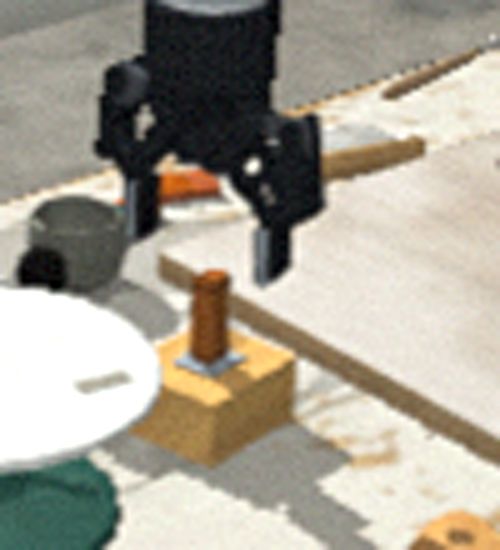

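Run:
```python
from h import *
from station import observe,capture
o=observe();p=o["ee_pos"];R=Ro.from_quat(o["ee_rot"])
s=load("scene2.npz");t=capture("top");C=cloud(s);T=cloud(t)
for u,v in((343,164),(343,160),(344,155),(318,155),(330,140),(352,145)): print("scene",u,v,C[v,u].round(3),s["frame"][v,u])
m=(T[...,0]>.6)&(T[...,0]<.75)&(T[...,1]>-.06)&(T[...,1]<.02)&(T[...,2]>.06)
P=T[m];print(len(P));
for lo in np.arange(.05,.22,.01):
    k=(P[:,2]>lo)&(P[:,2]<lo+.01)
    if k.any():print(round(lo,2),k.sum(),P[k].min(0).round(3),P[k].max(0).round(3))
for d,b in((-.0427,-.013),(-.0427,-.045),(-.057,-.013),(-.057,-.045)): print(d,b,"top",proj(t,[p+R.apply([d,b,0])]),"scene",proj(s,[p+R.apply([d,b,0])]))
cv2.imwrite("pics/t2.png",np.clip(1.6*cv2.resize(t["frame"][100:170,240:320],None,fx=8,fy=8,interpolation=cv2.INTER_CUBIC),0,255).astype(np.uint8))
```

```text
scene 343 164 [ 0.663 -0.008  0.121] [44 43 41]
scene 343 160 [ 0.665 -0.006  0.132] [58 60 55]
scene 344 155 [ 0.662 -0.012  0.15 ] [18 15 18]
scene 318 155 [0.648 0.083 0.119] [9 4 1]
scene 330 140 [0.656 0.041 0.179] [22 17 21]
scene 352 145 [ 0.68  -0.023  0.18 ] [21 21 15]
1685
0.11 3 [ 0.658 -0.003  0.116] [0.659 0.001 0.118]
0.12 11 [ 0.659 -0.008  0.12 ] [0.665 0.003 0.13 ]
0.13 9 [ 0.658 -0.008  0.131] [0.666 0.002 0.14 ]
0.14 6 [ 0.659 -0.002  0.14 ] [0.674 0.005 0.149]
0.15 27 [ 0.657 -0.026  0.152] [0.677 0.004 0.16 ]
0.16 71 [ 0.658 -0.026  0.16 ] [0.683 0.006 0.17 ]
0.17 61 [ 0.65  -0.027  0.17 ] [0.686 0.019 0.18 ]
0.18 33 [ 0.649 -0.025  0.18 ] [0.682 0.02  0.189]
0.19 38 [ 0.649 -0.023  0.19 ] [0.683 0.019 0.2  ]
0.2 49 [ 0.656 -0.022  0.2  ] [0.686 0.015 0.21 ]
0.21 123 [ 0.658 -0.022  0.21 ] [0.685 0.012 0.218]
-0.0427 -0.013 top [[291.18711078 135.11043029]] scene [[341.27334268 176.73161544]]
-0.0427 -0.045 top [[290.40341731 130.18441617]] scene [[341.68826127 166.78964433]]
-0.057 -0.013 top [[297.23851334 134.19451305]] scene [[345.24753301 178.28742158]]
-0.057 -0.045 top [[296.66093726 129.24087087]] scene [[345.71065954 168.30777473]]
```

View pics/t2.png

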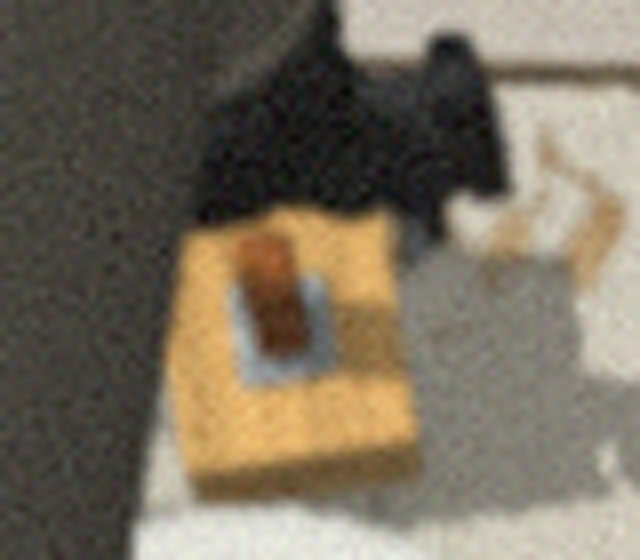

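Both views agree that the open fingertips are at z≈0.115, although the reported TCP is 0.060. The lowered open fingers clear the block at y = ±43 mm against its ±35 mm, so going lower is safe. I'll descend 3.5 cm and check the fingertips by vision.

Call:
servo_tool(
  increments=[
    [0, 1, 0, 0, 0, 0],
    [0, 1, 0, 0, 0, 0],
    [0, 1, 0, 0, 0, 0],
    [0, 0.5, 0, 0, 0, 0],
    [0, 0, 0, 0, 0, 0],
    [0, 0, 0, 0, 0, 0],
    [0, 0, 0, 0, 0, 0],
    [0, 0, 0, 0, 0, 0],
  ],
)

```text
t: 4.35
ee_pos: [0.6624, 0.0458, 0.0256]
ee_rot: [0.451, 0.545, -0.545, -0.45]
contact_force: [0.3, 0.1, -0.1]
finger_gap: 0.0855
```

```bash
cat >> h.py <<'E'
def tips(show=None,box=(-.065,.065,-.03,.03)):
    """lowest dark (gripper) points seen by each camera, in a box about the reported TCP (tool x, tool z)"""
    from station import observe,capture
    o=observe();p=o["ee_pos"];R=Ro.from_quat(o["ee_rot"]);print(round(o["t"],2),p.round(4),o["contact_force"].round(2),round(o["finger_gap"],4))
    out={}
    for n in("scene","top"):
        c=capture(n);out[n]=c;C=cloud(c);f=(c["frame"].max(2)<75)&(c["frame"].max(2)-c["frame"].min(2).astype(int)<16)
        L=R.inv().apply((C.reshape(-1,3)-p))[f.ravel()]
        for side in(-1,1):
            l=L[(side*L[:,0]>.0)&(L[:,0]>box[0])&(L[:,0]<box[1])&(L[:,2]>box[2])&(L[:,2]<box[3])&(L[:,1]>-.12)&(L[:,1]<-.02)]
            if len(l): l=l[np.argsort(-l[:,1])][:8];print(n,side,"z",(p[2]-l[:,1]).round(3),"x",l[:,0].round(3),"tz",l[:,2].round(3))
    return out
E
python3 - <<'E'
from h import *
o=tips(box=(-.065,.065,-.03,.03))
s=o["scene"];np.savez("scene3.npz",**s)
E
```

```text
4.35 [0.6624 0.0458 0.0256] [ 0.32  0.14 -0.12] 0.0855
scene -1 z [0.047 0.048 0.08  0.082 0.082 0.083 0.084 0.084] x [-0.    -0.015 -0.052 -0.056 -0.056 -0.051 -0.055 -0.055] tz [ 0.008 -0.002  0.005 -0.004  0.005  0.004  0.004 -0.005]
scene 1 z [0.075 0.076 0.076 0.076 0.077 0.078 0.079 0.079] x [0.04  0.042 0.048 0.042 0.038 0.041 0.042 0.039] tz [-0.003 -0.001  0.005  0.008  0.009  0.005  0.008 -0.003]
top -1 z [0.046 0.046 0.046 0.046 0.046 0.046 0.046 0.046] x [-0.012 -0.012 -0.012 -0.014 -0.013 -0.011 -0.005 -0.005] tz [ 0.011 -0.004  0.001  0.001  0.006  0.003  0.012  0.01 ]
top 1 z [0.046 0.046 0.047 0.048 0.048 0.053 0.054 0.062] x [0.007 0.002 0.008 0.004 0.004 0.003 0.006 0.005] tz [0.01  0.011 0.003 0.009 0.011 0.008 0.008 0.009]
```

Call:
servo_tool(
  increments=[
    [0, 0, 0, 0, 0, 0],
    [0, 0, 0, 0, 0, 0],
    [0, 0, 0, 0, 0, 0],
    [0, 0, 0, 0, 0, 0],
    [0, 0, 0, 0, 0, 0],
    [0, 0, 0, 0, 0, 0],
    [0, 0, 0, 0, 0, 0],
    [0, 0, 0, 0, 0, 0],
  ],
  grip=0.2,
)

```text
t: 5.25
ee_pos: [0.662, 0.0458, 0.025]
ee_rot: [0.451, 0.545, -0.545, -0.451]
contact_force: [0.1, -0.2, -0.2]
finger_gap: 0.034
```

Run:
```python
from h import *
o=tips()
s=o["scene"];cv2.imwrite("pics/s4.png",np.clip(1.4*np.hstack([cv2.resize(s["frame"][110:220,290:390],None,fx=4,fy=4,interpolation=cv2.INTER_CUBIC),cv2.resize(o["top"]["frame"][80:190,230:330],None,fx=4,fy=4,interpolation=cv2.INTER_CUBIC)]),0,255).astype(np.uint8))
```

```text
5.25 [0.662  0.0458 0.025 ] [ 0.11 -0.16 -0.24] 0.034
scene -1 z [0.046 0.047 0.062 0.067 0.069 0.07  0.07  0.07 ] x [-0.012 -0.014 -0.018 -0.027 -0.028 -0.031 -0.027 -0.019] tz [ 0.003 -0.004  0.006  0.009  0.006  0.004  0.009  0.008]
scene 1 z [0.064 0.064 0.066 0.067 0.067 0.069 0.069 0.069] x [0.015 0.018 0.014 0.015 0.018 0.016 0.026 0.011] tz [-0.002  0.009  0.009  0.004 -0.01   0.002  0.003 -0.001]
top -1 z [0.045 0.045 0.045 0.046 0.046 0.046 0.046 0.046] x [-0.013 -0.013 -0.014 -0.013 -0.014 -0.01  -0.012 -0.014] tz [ 0.01  -0.008  0.003 -0.01   0.    -0.008 -0.002 -0.002]
top 1 z [0.046 0.047 0.053 0.054 0.062 0.079 0.084 0.085] x [0.002 0.002 0.001 0.003 0.005 0.024 0.005 0.019] tz [0.011 0.009 0.008 0.008 0.008 0.011 0.008 0.011]
```

View pics/s4.png

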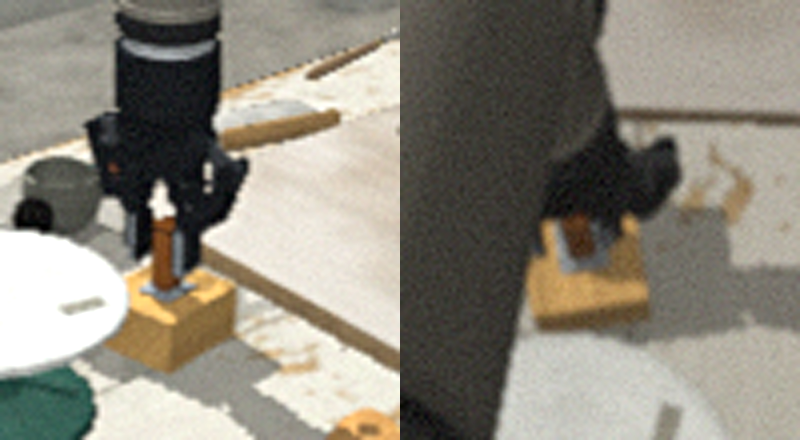

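The fingers now straddle the handle with their tips at z≈0.064 while the TCP reads 0.025. The reported height is therefore about 37 mm too low, so I'll treat the true tip as reported + 0.037 m. I'll go down 1.2 cm and grip.

Call:
servo_tool(
  increments=[
    [0, 0.4, 0, 0, 0, 0],
    [0, 0.4, 0, 0, 0, 0],
    [0, 0.4, 0, 0, 0, 0],
    [0, 0, 0, 0, 0, 0],
    [0, 0, 0, 0, 0, 0],
    [0, 0, 0, 0, 0, 0],
    [0, 0, 0, 0, 0, 0],
    [0, 0, 0, 0, 0, 0],
  ],
)

```text
t: 6.15
ee_pos: [0.6621, 0.0458, 0.0132]
ee_rot: [0.451, 0.545, -0.545, -0.45]
contact_force: [0.4, 0.1, 0.4]
finger_gap: 0.0341
```

Call:
servo_tool(
  increments=[
    [0, 0, 0, 0, 0, 0],
    [0, 0, 0, 0, 0, 0],
    [0, 0, 0, 0, 0, 0],
    [0, 0, 0, 0, 0, 0],
    [0, 0, 0, 0, 0, 0],
    [0, 0, 0, 0, 0, 0],
    [0, 0, 0, 0, 0, 0],
    [0, 0, 0, 0, 0, 0],
  ],
  grip=1,
  force=100,
)

```text
t: 6.95
ee_pos: [0.6623, 0.0455, 0.0134]
ee_rot: [0.451, 0.545, -0.545, -0.45]
contact_force: [1.0, -1.8, 4.5]
finger_gap: 0.0146
```

Run:
```python
from h import *
o=tips()
plan([.663,.044,.1],100.9)
```

```text
6.95 [0.6623 0.0455 0.0134] [ 1.01 -1.84  4.47] 0.0146
scene -1 z [0.042 0.043 0.043 0.043 0.045 0.045 0.047 0.05 ] x [-0.017 -0.002 -0.008 -0.016 -0.015 -0.009 -0.015 -0.017] tz [-0.009  0.005 -0.001 -0.006 -0.002  0.004  0.003  0.   ]
scene 1 z [0.052 0.052 0.057 0.06  0.061 0.063 0.064 0.065] x [0.006 0.01  0.008 0.017 0.007 0.017 0.01  0.007] tz [0.009 0.005 0.007 0.006 0.009 0.005 0.01  0.009]
top -1 z [0.042 0.043 0.044 0.044 0.045 0.046 0.046 0.046] x [-0.007 -0.013 -0.003 -0.01  -0.005 -0.002 -0.012 -0.005] tz [0.009 0.005 0.008 0.01  0.009 0.012 0.011 0.012]
top 1 z [0.044 0.045 0.047 0.047 0.048 0.051 0.054 0.058] x [0.009 0.002 0.005 0.004 0.002 0.006 0.008 0.011] tz [0.007 0.008 0.011 0.008 0.012 0.009 0.007 0.011]
t 7.05 pos [0.6623 0.0455 0.0133] q [-0.28  0.61  0.21  1.67 -0.15  0.88  1.75] F [-0.64 -2.13  4.22] gap 0.0147
turn [ 0.001 -0.001 -0.   ] shift after turn cm [-0.16 -8.67 -0.04] tool x,z in world [-0.189  0.982  0.   ] [-0.982 -0.189  0.   ]
```

Call:
servo_tool(
  increments=[
    [0, -1, 0, 0, 0, 0],
    [0, -1, 0, 0, 0, 0],
    [0, -1, 0, 0, 0, 0],
    [0, -1.5, 0, 0, 0, 0],
    [0, -2, 0, 0, 0, 0],
    [0, -2.5, 0, 0, 0, 0],
    [0, -3, 0, 0, 0, 0],
    [0, 0, 0, 0, 0, 0],
  ],
)

```text
t: 7.85
ee_pos: [0.6658, 0.047, 0.1393]
ee_rot: [0.453, 0.548, -0.542, -0.448]
contact_force: [1.1, 0.7, 0.1]
finger_gap: 0.0147
```

Run:
```python
from h import *
plan([.4868,-.1618,.133],96.2)
```

```text
t 7.85 pos [0.6658 0.047  0.1393] q [-0.3   0.47  0.24  1.57 -0.12  1.1   1.72] F [1.09 0.67 0.11] gap 0.0147
turn [0.011 0.082 0.001] shift after turn cm [-18.82   0.63  20.05] tool x,z in world [-0.108  0.994  0.   ] [-0.994 -0.108  0.   ]
```

Call:
servo_tool(
  increments=[
    [0, 0, 0, 0, 0.082, 0],
    [-3.2, 0, 3.4, 0, 0, 0],
    [-3.2, 0, 3.4, 0, 0, 0],
    [-3.2, 0, 3.4, 0, 0, 0],
    [-3.2, 0, 3.4, 0, 0, 0],
    [-3, 0, 3.3, 0, 0, 0],
    [-2, 0, 2.1, 0, 0, 0],
    [-1, 0, 1, 0, 0, 0],
  ],
)

```text
t: 8.65
ee_pos: [0.481, -0.1645, 0.1333]
ee_rot: [0.473, 0.525, -0.525, -0.474]
contact_force: [0.9, 0.6, -0.7]
finger_gap: 0.0148
```

Call:
servo_tool(
  increments=[
    [0, 1, 0, 0, 0, 0],
    [0, 1, 0, 0, 0, 0],
    [0, 1, 0, 0, 0, 0],
    [0, 0, 0, 0, 0, 0],
    [0, 0, 0, 0, 0, 0],
    [0, 0, 0, 0, 0, 0],
    [0, 0, 0, 0, 0, 0],
    [0, 0, 0, 0, 0, 0],
  ],
)

```text
t: 9.45
ee_pos: [0.4836, -0.1626, 0.1033]
ee_rot: [0.473, 0.526, -0.526, -0.472]
contact_force: [0.6, -0.1, -1.0]
finger_gap: 0.0145
```

Run:
```python
from h import *
from station import capture
plan([.4868,-.1618,.133],96.2)
s=capture("scene");t=capture("top");np.savez("s5.npz",**s);np.savez("t5.npz",**t)
im=np.hstack([cv2.resize(s["frame"][175:275,285:385],None,fx=4,fy=6,interpolation=cv2.INTER_CUBIC)[:600],cv2.resize(t["frame"][170:260,320:410],None,fx=4.4,fy=600/90,interpolation=cv2.INTER_CUBIC)[:600]])
cv2.imwrite("pics/s5.png",np.clip(1.4*im,0,255).astype(np.uint8))
```

```text
t 9.45 pos [ 0.4836 -0.1626  0.1033] q [-0.06  0.26  0.35  1.98 -0.11  0.92  2.02] F [ 0.57 -0.09 -0.95] gap 0.0145
turn [ 0.001 -0.001 -0.   ] shift after turn cm [ 0.05 -2.97 -0.33] tool x,z in world [-0.108  0.994  0.   ] [-0.994 -0.108  0.   ]
```

View pics/s5.png

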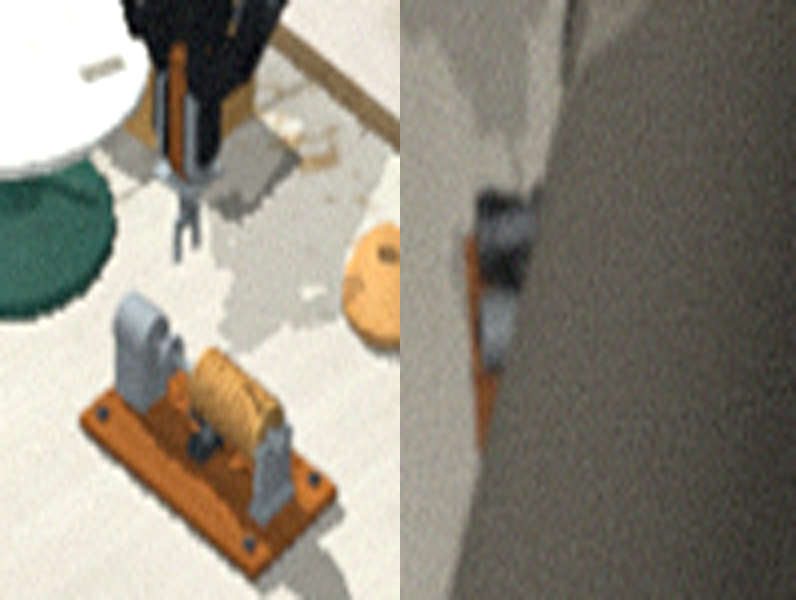

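The scene view shows the fork over the frame with prong tips near (329.5,218) and (334,216). The arm hides it in the top view. I'll locate the prongs from the depth and hold them against the ray.

```bash
cat > fr.py <<'E'
from h import *
a=np.radians(6.2);X=np.array([np.cos(a),np.sin(a),0]);Y=np.array([-np.sin(a),np.cos(a),0]);o=np.array([.4911,-.2016,0]);F=np.c_[X,Y,[0,0,1]]
toF=lambda P:(np.asarray(P)-o)@F*1000
toW=lambda P:o+np.asarray(P)/1000@F.T
E
python3 - <<'E'
from fr import *
from station import observe
s=load("s5.npz");p=observe()["ee_pos"];print("tcp in frame",toF(p).round(1))
L=toF(cloud(s).reshape(-1,3))
m=(L[:,2]>62)&(L[:,2]<200)&(abs(L[:,0])<30)&(L[:,1]>10)&(L[:,1]<70)
uv=np.argwhere(m.reshape(400,640))[:,::-1]
for i in np.argsort(L[m][:,2])[:45]: print(uv[i],L[m][i].round(1))
for q in ((8,37.5,94),(-8,37.5,94),(0,37.5,94)): print(q,proj(s,[toW(q)]).round(1))
E
```

```text
tcp in frame [ -3.4  39.6 103.2]
[330 218] [-6.6 36.  94.1]
[333 216] [ 4.5 36.4 94.7]
[333 215] [ 7.7 39.5 94.8]
[334 215] [ 7.9 36.3 96.1]
[334 216] [ 4.1 32.9 96.5]
[329 218] [-12.   34.3  97.4]
[329 217] [-9.  37.2 97.6]
[330 217] [-7.9 34.9 98.1]
[333 214] [  4.8  36.9 100.1]
[334 214] [  6.5  35.2 100.1]
[334 213] [  9.4  37.9 100.5]
[335 213] [ 10.8  35.9 100.8]
[330 216] [ -8.4  34.5 101.4]
[329 216] [-11.6  34.9 102.7]
[329 215] [ -8.8  37.5 103.1]
[330 215] [ -7.5  35.4 103.4]
[333 213] [  3.9  36.2 103.7]
[335 212] [ 10.6  35.9 103.7]
[334 212] [  6.7  35.6 105.6]
[333 212] [  4.2  36.6 106.3]
[330 214] [ -7.9  35.2 106.5]
[329 214] [ -9.6  36.8 106.6]
[335 211] [  9.3  34.8 107.7]
[333 211] [  5.3  37.7 108.1]
[330 213] [ -6.7  36.4 108.3]
[331 213] [ -5.2  34.5 108.5]
[332 212] [ -0.5  35.6 108.7]
[334 211] [  6.   35.1 109. ]
[329 213] [-11.4  35.3 110.9]
[335 210] [  8.8  34.5 110.9]
[333 210] [  5.3  37.9 110.9]
[334 210] [  6.5  35.7 111.3]
[330 212] [ -7.4  35.8 111.7]
[331 212] [ -6.6  33.3 112.5]
[332 211] [ -1.8  34.6 112.6]
[329 212] [-11.4  35.4 113.7]
[335 209] [  7.5  33.5 114.7]
[334 209] [  5.6  35.  114.8]
[331 211] [ -6.1  33.9 114.8]
[330 211] [ -8.4  35.  115.3]
[330 210] [ -5.3  37.9 115.5]
[332 210] [ -3.1  33.5 116.5]
[333 209] [  1.6  34.6 116.8]
[329 211] [-12.   35.  116.9]
[330 209] [ -5.   38.4 118. ]
(8, 37.5, 94) [[333.7 215.5]]
(-8, 37.5, 94) [[329.1 218. ]]
(0, 37.5, 94) [[331.4 216.8]]
```

Run:
```python
from fr import *
s=load("s5.npz");L=toF(cloud(s).reshape(-1,3))
def st(n,m): print(n,m.sum(),L[m].mean(0).round(1),L[m].min(0).round(1),L[m].max(0).round(1))
i=(abs(L[:,0])<25)
st("body top",i&(L[:,2]>52)&(L[:,2]<60)&(L[:,1]<28)&(L[:,1]>-32))
st("house top",i&(L[:,2]>50)&(L[:,2]<58)&(L[:,1]>58)&(L[:,1]<100))
st("house face",i&(L[:,2]>15)&(L[:,2]<34)&(L[:,1]>56)&(L[:,1]<72))
m=i&(L[:,2]>36)&(L[:,2]<60)&(L[:,1]>24)&(L[:,1]<62)&(abs(L[:,0])<14)
for q in sorted(L[m].round(1).tolist(),key=lambda p:p[1]): print(q)
```

```text
body top 88 [-2.4 -5.6 54.2] [-13.5 -30.9  52.1] [ 9.4 19.1 58. ]
house top 24 [-1.9 73.7 51.4] [-7.8 59.6 50.2] [ 5.9 87.5 54.4]
house face 45 [-7.8 63.2 23.7] [-13.9  58.5  15. ] [ 6.7 71.6 33.3]
[-2.2, 28.1, 43.1]
[-1.9, 31.6, 38.1]
[-1.6, 32.0, 40.8]
[-1.3, 35.7, 41.8]
[-0.2, 36.6, 37.8]
[-3.7, 36.9, 42.5]
[-3.2, 37.2, 39.1]
[-3.4, 40.6, 43.4]
[2.0, 42.1, 40.1]
[-1.3, 42.8, 50.3]
[-0.4, 43.2, 37.6]
[-3.8, 43.5, 42.2]
[-3.0, 44.4, 44.4]
[-6.6, 44.5, 46.1]
[-9.9, 44.5, 38.6]
[-6.2, 44.6, 36.8]
[4.7, 44.7, 40.6]
[-9.7, 44.9, 44.4]
[1.3, 45.0, 42.0]
[-9.2, 45.2, 41.0]
[-2.0, 45.4, 46.5]
[-5.4, 45.4, 42.1]
[-1.7, 45.4, 37.2]
[9.3, 45.5, 37.9]
[2.2, 45.9, 44.2]
[5.9, 45.9, 42.4]
[-4.8, 46.2, 47.4]
[6.6, 46.6, 44.7]
[-7.9, 46.6, 45.6]
[-0.4, 47.0, 47.8]
[-10.1, 47.7, 37.2]
[-9.4, 48.5, 42.4]
[-1.9, 48.9, 47.7]
[-8.0, 49.7, 38.1]
[-2.9, 54.7, 42.3]
[-0.6, 56.8, 37.2]
[-7.7, 56.9, 37.5]
[3.0, 57.0, 44.4]
[-0.5, 57.1, 43.0]
[-10.5, 57.7, 38.4]
[-6.7, 57.9, 39.5]
[-2.8, 58.2, 40.5]
[-3.0, 58.3, 49.7]
[8.3, 58.5, 44.2]
[-6.4, 58.5, 48.2]
[8.4, 58.7, 47.0]
[-12.9, 58.9, 42.0]
[1.6, 59.1, 44.1]
[-1.6, 59.4, 42.4]
[-1.7, 59.6, 54.4]
[5.8, 59.6, 44.8]
[-8.2, 59.9, 39.3]
[-4.6, 60.1, 43.5]
[-11.6, 60.1, 37.8]
[2.7, 60.3, 49.0]
[2.8, 60.3, 45.9]
[-7.9, 60.4, 44.9]
[-7.7, 60.5, 41.8]
[7.0, 60.9, 49.7]
[7.4, 61.0, 37.3]
[-3.4, 61.0, 39.5]
[-0.0, 61.1, 49.9]
[-10.7, 61.1, 46.0]
[7.4, 61.2, 46.3]
[-13.9, 61.3, 38.3]
[4.0, 61.5, 50.8]
[-13.7, 61.7, 47.1]
[-6.2, 62.0, 46.4]
```

Corrected for each camera's offset, the fork sits at frame x≈0, y≈40. The boss end is at 31 and the collar face at about 48, so the fork clears both. I'll lower it 6.2 cm, taking the last part slowly.

Call:
servo_tool(
  increments=[
    [0, 1, 0, 0, 0, 0],
    [0, 1, 0, 0, 0, 0],
    [0, 1, 0, 0, 0, 0],
    [0, 1, 0, 0, 0, 0],
    [0, 0.3, 0, 0, 0, 0],
    [0, 0.3, 0, 0, 0, 0],
    [0, 0, 0, 0, 0, 0],
    [0, 0, 0, 0, 0, 0],
  ],
)

```text
t: 10.35
ee_pos: [0.4836, -0.1627, 0.0572]
ee_rot: [0.473, 0.526, -0.526, -0.472]
contact_force: [1.2, 0.2, -0.6]
finger_gap: 0.0149
```

Call:
servo_tool(
  increments=[
    [0, 0.2, 0, 0, 0, 0],
    [0, 0.2, 0, 0, 0, 0],
    [0, 0.2, 0, 0, 0, 0],
    [0, 0.2, 0, 0, 0, 0],
    [0, 0.2, 0, 0, 0, 0],
    [0, 0.2, 0, 0, 0, 0],
    [0, 0.2, 0, 0, 0, 0],
    [0, 0, 0, 0, 0, 0],
  ],
)

```text
t: 11.15
ee_pos: [0.483, -0.1625, 0.0426]
ee_rot: [-0.472, -0.526, 0.526, 0.473]
contact_force: [-0.3, -0.0, -0.5]
finger_gap: 0.0146
```

Run:
```python
from fr import *
from station import capture
plan(toW([-3,42,43]),96.2)
s=capture("scene");np.savez("s6.npz",**s)
im=cv2.resize(s["frame"][180:275,290:380],None,fx=6.3,fy=6.3,interpolation=cv2.INTER_CUBIC)
cv2.imwrite("pics/s6.png",np.clip(1.4*im,0,255).astype(np.uint8))
```

```text
t 11.15 pos [ 0.483  -0.1625  0.0426] q [-0.03  0.34  0.33  2.03 -0.15  0.79  2.06] F [-0.25 -0.03 -0.5 ] gap 0.0146
turn [-0.001 -0.001  0.   ] shift after turn cm [ 0.22 -0.04 -0.09] tool x,z in world [-0.108  0.994  0.   ] [-0.994 -0.108  0.   ]
```

View pics/s6.png

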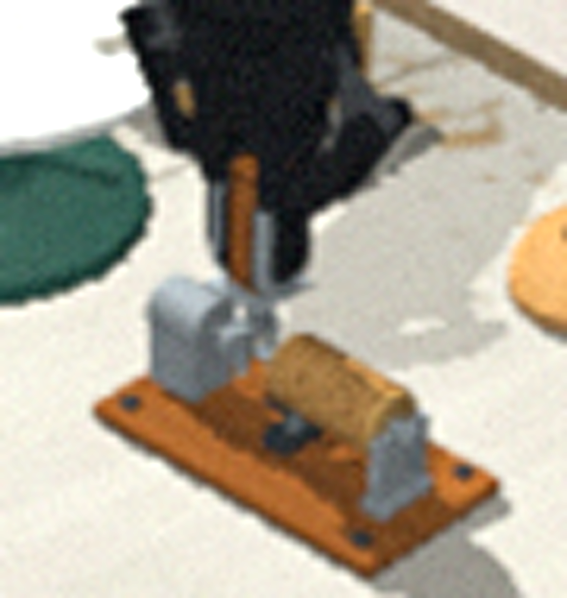

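The prongs straddle the bar at about crop (240–270,330) and there is no contact force. I'll go 2 mm lower, then start toward the collar.

Call:
servo_tool(
  increments=[
    [0, 0.1, 0, 0, 0, 0],
    [0, 0.1, 0, 0, 0, 0],
    [0.05, 0, 0, 0, 0, 0],
    [0.05, 0, 0, 0, 0, 0],
    [0.05, 0, 0, 0, 0, 0],
    [0.05, 0, 0, 0, 0, 0],
    [0.05, 0, 0, 0, 0, 0],
    [0.05, 0, 0, 0, 0, 0],
  ],
)

```text
t: 12.0
ee_pos: [0.4829, -0.1595, 0.041]
ee_rot: [0.472, 0.526, -0.526, -0.472]
contact_force: [0.5, -0.5, -0.8]
finger_gap: 0.0148
```

Call:
servo_tool(
  increments=[
    [0.02, 0, 0, 0, 0, 0],
    [0.02, 0, 0, 0, 0, 0],
    [0.02, 0, 0, 0, 0, 0],
    [0.02, 0, 0, 0, 0, 0],
    [0.02, 0, 0, 0, 0, 0],
    [0.02, 0, 0, 0, 0, 0],
    [0.02, 0, 0, 0, 0, 0],
    [0.02, 0, 0, 0, 0, 0],
  ],
)

```text
t: 12.8
ee_pos: [0.4828, -0.158, 0.041]
ee_rot: [0.472, 0.526, -0.526, -0.472]
contact_force: [0.2, 0.5, -0.8]
finger_gap: 0.0149
```

Call:
servo_tool(
  increments=[
    [0.02, 0, 0, 0, 0, 0],
    [0.02, 0, 0, 0, 0, 0],
    [0.02, 0, 0, 0, 0, 0],
    [0.02, 0, 0, 0, 0, 0],
    [0.02, 0, 0, 0, 0, 0],
    [0.02, 0, 0, 0, 0, 0],
    [0.02, 0, 0, 0, 0, 0],
    [0.02, 0, 0, 0, 0, 0],
  ],
)

```text
t: 13.6
ee_pos: [0.4826, -0.1564, 0.041]
ee_rot: [0.472, 0.526, -0.526, -0.472]
contact_force: [-0.6, 0.1, -1.6]
finger_gap: 0.0152
```

Call:
servo_tool(
  increments=[
    [0.02, 0, 0, 0, 0, 0],
    [0.02, 0, 0, 0, 0, 0],
    [0.02, 0, 0, 0, 0, 0],
    [0.02, 0, 0, 0, 0, 0],
    [0.02, 0, 0, 0, 0, 0],
    [0.02, 0, 0, 0, 0, 0],
    [0.02, 0, 0, 0, 0, 0],
    [0.02, 0, 0, 0, 0, 0],
  ],
)

```text
t: 14.4
ee_pos: [0.4825, -0.1555, 0.041]
ee_rot: [-0.473, -0.526, 0.526, 0.472]
contact_force: [1.1, -3.3, -2.8]
finger_gap: 0.0147
```

Call:
servo_tool(
  increments=[
    [0.01, 0, 0, 0, 0, 0],
    [0.01, 0, 0, 0, 0, 0],
    [0.01, 0, 0, 0, 0, 0],
    [0.01, 0, 0, 0, 0, 0],
    [0.01, 0, 0, 0, 0, 0],
    [0.01, 0, 0, 0, 0, 0],
    [0.01, 0, 0, 0, 0, 0],
    [0.01, 0, 0, 0, 0, 0],
  ],
)

```text
t: 15.2
ee_pos: [0.4824, -0.1549, 0.0411]
ee_rot: [-0.473, -0.526, 0.526, 0.472]
contact_force: [0.3, -6.0, -3.3]
finger_gap: 0.015
```

Run:
```python
from station import observe
for i in range(1):
    o=observe();print(o["t"],o["ee_pos"],o["contact_force"],o["ft_torque"])
```

```text
15.2 [ 0.48244702 -0.15485344  0.04105213] [ 0.29110046 -6.03603907 -3.26627036] [-1.47507838 -0.11095943 -0.01581103]
```

Call:
servo_tool(
  increments=[
    [0.01, 0, 0, 0, 0, 0],
    [0.01, 0, 0, 0, 0, 0],
    [0.01, 0, 0, 0, 0, 0],
    [0.01, 0, 0, 0, 0, 0],
    [0.01, 0, 0, 0, 0, 0],
    [0.01, 0, 0, 0, 0, 0],
    [0.01, 0, 0, 0, 0, 0],
    [0, 0, 0, 0, 0, 0],
  ],
)

```text
t: 16.0
ee_pos: [0.4824, -0.1546, 0.0411]
ee_rot: [-0.473, -0.526, 0.526, 0.472]
contact_force: [0.9, -6.7, -3.5]
finger_gap: 0.0145
```

```bash
cat > rol.py <<'E'
from fr import *
from station import observe,capture
def rol():
    s=capture("scene");f=cv2.cvtColor(s["frame"],cv2.COLOR_BGR2HSV);L=toF(cloud(s).reshape(-1,3))
    m=(f[...,1].ravel()>70)&(abs(L[:,0])<18)&(L[:,2]>44)&(L[:,2]<75)&(L[:,1]>-34)&(L[:,1]<26)
    P=L[m]
    for lo in range(-34,26,10):
        k=(P[:,1]>lo)&(P[:,1]<lo+10)
        if k.sum()>3: print("y",lo,"top z (95%)",np.percentile(P[k][:,2],95).round(1),k.sum())
    o=observe();print(round(o["t"],2),o["ee_pos"].round(4),o["contact_force"].round(2));return s
E
python3 -c "
from rol import *
L=None
s=load('s6.npz');import rol as r
r.capture=lambda n:s
print('before');rol()
from station import capture
r.capture=capture;print('now');rol()"
```

```text
before
y -34 top z (95%) 54.1 42
y -24 top z (95%) 55.1 33
y -14 top z (95%) 55.0 31
y -4 top z (95%) 55.9 32
y 6 top z (95%) 56.4 36
y 16 top z (95%) 55.5 10
16.0 [ 0.4824 -0.1546  0.0411] [ 0.89 -6.66 -3.47]
now
y -34 top z (95%) 56.1 43
y -24 top z (95%) 56.8 33
y -14 top z (95%) 56.8 34
y -4 top z (95%) 56.4 32
y 6 top z (95%) 56.5 31
y 16 top z (95%) 55.3 15
16.05 [ 0.4824 -0.1545  0.0411] [ 1.75 -5.87 -2.58]
```

Call:
servo_tool(
  increments=[
    [0.01, 0, 0, 0, 0, 0],
    [0.01, 0, 0, 0, 0, 0],
    [0.01, 0, 0, 0, 0, 0],
    [0.01, 0, 0, 0, 0, 0],
    [0.01, 0, 0, 0, 0, 0],
    [0.01, 0, 0, 0, 0, 0],
    [0.01, 0, 0, 0, 0, 0],
    [0.01, 0, 0, 0, 0, 0],
  ],
)

```text
t: 16.85
ee_pos: [0.4823, -0.1542, 0.0411]
ee_rot: [-0.473, -0.526, 0.526, 0.472]
contact_force: [0.2, -6.5, -3.5]
finger_gap: 0.0146
```

```bash
python3 -c "
from rol import *
rol()"
```

```text
y -34 top z (95%) 56.6 44
y -24 top z (95%) 57.0 30
y -14 top z (95%) 56.8 37
y -4 top z (95%) 56.6 31
y 6 top z (95%) 57.3 33
y 16 top z (95%) 56.5 11
16.9 [ 0.4824 -0.1541  0.0411] [ 1.11 -6.71 -3.44]
```

```bash
cat > tl.py <<'E'
from fr import *
from station import observe,capture
def tl(s,lab):
    L=toF(cloud(s).reshape(-1,3));h=cv2.cvtColor(s["frame"],cv2.COLOR_BGR2HSV).reshape(-1,3)
    col=(h[:,1]>110)&(h[:,0]<16)
    for lo,hi,cm in((34,46,0),(46,58,0),(58,68,0),(69,76,0),(76,90,1),(90,104,1),(104,118,1)):
        m=(L[:,2]>lo)&(L[:,2]<hi)&(abs(L[:,0])<16)&(L[:,1]>26)&(L[:,1]<62)&((col>0)if cm else ~col)
        if m.sum():print(lab,lo,m.sum(),"mean",L[m].mean(0).round(1),"y10-90",np.percentile(L[m][:,1],[10,50,90]).round(1))
E
python3 -c "
from tl import *
tl(load('s6.npz'),'before');s=capture('scene');np.savez('s7.npz',**s);tl(s,'now');p=observe();print(toF(p['ee_pos']).round(2),p['contact_force'].round(2),p['ft_torque'].round(2))
im=cv2.resize(s['frame'][190:250,300:370],None,fx=9,fy=9,interpolation=cv2.INTER_CUBIC)
cv2.imwrite('pics/s7.png',np.clip(1.4*im,0,255).astype(np.uint8))"
```

```text
before 34 59 mean [-3.2 47.5 41. ] y10-90 [34.5 46.5 60.7]
before 46 35 mean [-2.5 43.5 50.4] y10-90 [34.4 37.6 60.8]
before 58 5 mean [-4.  35.8 59.3] y10-90 [33.8 36.1 37.8]
before 69 28 mean [-9.5 38.4 72.5] y10-90 [27.5 37.3 49.6]
before 76 17 mean [-10.1  40.3  83.2] y10-90 [35.9 39.6 46.3]
before 90 20 mean [-11.2  40.   97.7] y10-90 [35.9 40.6 44.2]
before 104 22 mean [-10.6  40.  111.9] y10-90 [34.3 40.3 44.2]
now 34 52 mean [-3.7 49.  40.7] y10-90 [36.4 46.2 60.6]
now 46 32 mean [-3.3 49.1 50.8] y10-90 [41.9 44.8 60.1]
now 58 1 mean [-8.9 32.9 67.7] y10-90 [32.9 32.9 32.9]
now 69 42 mean [-5.2 40.6 71.8] y10-90 [31.2 38.6 54.4]
now 76 15 mean [-10.2  48.9  83. ] y10-90 [45.9 49.3 52.1]
now 90 18 mean [-9.6 48.4 97.6] y10-90 [43.1 47.  54.6]
now 104 19 mean [ -9.8  48.7 111.6] y10-90 [43.3 47.7 54. ]
[-3.56 48.11 41.09] [ 0.29 -7.2  -2.65] [-1.76 -0.2  -0.  ]
```

View pics/s7.png

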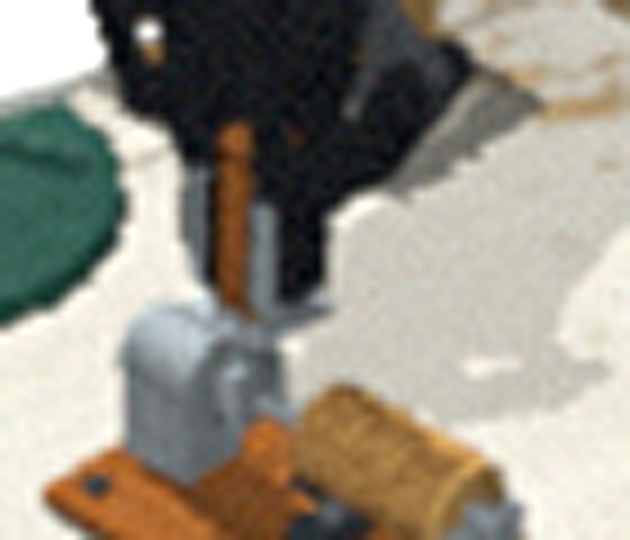

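Call:
servo_tool(
  increments=[
    [0.01, 0, 0, 0, 0, 0],
    [0.01, 0, 0, 0, 0, 0],
    [0.01, 0, 0, 0, 0, 0],
    [0.01, 0, 0, 0, 0, 0],
    [0.01, 0, 0, 0, 0, 0],
    [0.01, 0, 0, 0, 0, 0],
    [0.01, 0, 0, 0, 0, 0],
    [0.01, 0, 0, 0, 0, 0],
  ],
)

```text
t: 17.75
ee_pos: [0.4823, -0.1537, 0.0411]
ee_rot: [-0.474, -0.526, 0.526, 0.472]
contact_force: [2.2, -8.7, -3.9]
finger_gap: 0.0149
```

```bash
python3 -c "
from rol import *
rol()"
```

```text
y -34 top z (95%) 56.3 42
y -24 top z (95%) 56.2 33
y -14 top z (95%) 56.2 34
y -4 top z (95%) 57.6 36
y 6 top z (95%) 57.0 29
y 16 top z (95%) 57.7 13
17.8 [ 0.4823 -0.1537  0.0411] [ 0.77 -8.16 -4.07]
```

Call:
servo_tool(
  increments=[
    [0.01, 0, 0, 0, 0, 0],
    [0.01, 0, 0, 0, 0, 0],
    [0.01, 0, 0, 0, 0, 0],
    [0.01, 0, 0, 0, 0, 0],
    [0.01, 0, 0, 0, 0, 0],
    [0.01, 0, 0, 0, 0, 0],
    [0, 0, 0, 0, 0, 0],
    [0, 0, 0, 0, 0, 0],
  ],
)

```text
t: 18.6
ee_pos: [0.4822, -0.1534, 0.0411]
ee_rot: [-0.474, -0.525, 0.526, 0.472]
contact_force: [2.0, -8.4, -4.0]
finger_gap: 0.0149
```

```bash
python3 -c "
from rol import *
rol()"
```

```text
y -34 top z (95%) 54.3 36
y -24 top z (95%) 55.9 33
y -14 top z (95%) 56.9 34
y -4 top z (95%) 56.8 31
y 6 top z (95%) 57.4 34
y 16 top z (95%) 54.9 10
18.65 [ 0.4823 -0.1534  0.0411] [ 0.45 -8.07 -4.36]
```

Call:
servo_tool(
  increments=[
    [0.01, 0, 0, 0, 0, 0],
    [0.01, 0, 0, 0, 0, 0],
    [0.01, 0, 0, 0, 0, 0],
    [0.01, 0, 0, 0, 0, 0],
    [0.01, 0, 0, 0, 0, 0],
    [0.01, 0, 0, 0, 0, 0],
    [0.01, 0, 0, 0, 0, 0],
    [0, 0, 0, 0, 0, 0],
  ],
)

```text
t: 19.45
ee_pos: [0.4822, -0.1532, 0.0411]
ee_rot: [-0.474, -0.525, 0.526, 0.471]
contact_force: [1.1, -9.0, -4.9]
finger_gap: 0.0147
```

```bash
python3 -c "
from rol import *
rol()"
```

```text
y -34 top z (95%) 56.4 41
y -24 top z (95%) 57.7 37
y -14 top z (95%) 61.1 43
y -4 top z (95%) 61.5 41
y 6 top z (95%) 63.4 39
y 16 top z (95%) 58.7 8
19.5 [ 0.4822 -0.1532  0.0411] [ 2.3  -9.26 -3.18]
```

The roller's end has risen: top z goes from 56 to 63 mm along its length, a slope of about 0.17, with the tool still pressing at about 9 N. I'll hold briefly, then back off.

Call:
servo_tool(
  increments=[
    [0, 0, 0, 0, 0, 0],
    [0, 0, 0, 0, 0, 0],
    [0, 0, 0, 0, 0, 0],
    [0, 0, 0, 0, 0, 0],
    [0, 0, 0, 0, 0, 0],
    [0, 0, 0, 0, 0, 0],
    [0, 0, 0, 0, 0, 0],
    [0, 0, 0, 0, 0, 0],
  ],
)

```text
t: 20.3
ee_pos: [0.4822, -0.1532, 0.0411]
ee_rot: [-0.474, -0.525, 0.526, 0.471]
contact_force: [1.4, -9.2, -4.2]
finger_gap: 0.0144
```

```bash
python3 -c "
from rol import *
rol()"
```

```text
y -34 top z (95%) 57.0 41
y -24 top z (95%) 57.7 40
y -14 top z (95%) 60.5 40
y -4 top z (95%) 62.2 39
y 6 top z (95%) 63.4 41
y 16 top z (95%) 61.3 7
20.35 [ 0.4822 -0.1532  0.0411] [ 1.73 -9.52 -4.47]
```

Call:
servo_tool(
  increments=[
    [-0.1, 0, 0, 0, 0, 0],
    [-0.1, 0, 0, 0, 0, 0],
    [-0.1, 0, 0, 0, 0, 0],
    [-0.1, 0, 0, 0, 0, 0],
    [-0.1, 0, 0, 0, 0, 0],
    [-0.1, 0, 0, 0, 0, 0],
    [-0.1, 0, 0, 0, 0, 0],
    [0, 0, 0, 0, 0, 0],
  ],
)

```text
t: 21.15
ee_pos: [0.4826, -0.1564, 0.041]
ee_rot: [0.472, 0.526, -0.526, -0.473]
contact_force: [-0.1, -1.5, -0.4]
finger_gap: 0.0146
```

Call:
servo_tool(
  increments=[
    [0, -0.3, 0, 0, 0, 0],
    [0, -0.5, 0, 0, 0, 0],
    [0, -0.7, 0, 0, 0, 0],
    [0, -1, 0, 0, 0, 0],
    [0, -2, 0, 0, 0, 0],
    [0, -2, 0, 0, 0, 0],
    [0, -2.5, 0, 0, 0, 0],
    [0, 0, 0, 0, 0, 0],
  ],
)

```text
t: 21.95
ee_pos: [0.4856, -0.1579, 0.1351]
ee_rot: [0.475, 0.528, -0.524, -0.47]
contact_force: [1.3, -0.3, -0.5]
finger_gap: 0.0149
```

```bash
python3 -c "
from rol import *
s=rol()
plan([.6623,.0455,.132],100.9)
from tl import tl
L=toF(cloud(s).reshape(-1,3))
for lo in range(116,175,8):
    m=(L[:,2]>lo)&(L[:,2]<lo+8)&(abs(L[:,0])<18)&(L[:,1]>20)&(L[:,1]<65)
    if m.sum():print(lo,m.sum(),L[m].mean(0).round(1),np.percentile(L[m][:,:2],[5,95],axis=0).round(1).tolist())
"
```

```text
y -34 top z (95%) 57.5 36
y -24 top z (95%) 58.5 36
y -14 top z (95%) 60.1 41
y -4 top z (95%) 61.4 38
y 6 top z (95%) 62.8 44
y 16 top z (95%) 61.1 5
22.0 [ 0.4843 -0.1575  0.1332] [-1.3  -0.1  -0.98]
t 22.0 pos [ 0.4843 -0.1575  0.1332] q [-0.08  0.22  0.35  1.95 -0.09  0.98  2.  ] F [-1.3  -0.1  -0.98] gap 0.0149
turn [ 0.005 -0.083 -0.001] shift after turn cm [ 16.56   0.12 -21.32] tool x,z in world [-0.189  0.982  0.   ] [-0.982 -0.189  0.   ]
124 14 [-1.000e-01  4.140e+01  1.288e+02] [[-8.5, 38.6], [12.4, 44.4]]
132 13 [ -1.3  40.7 136.7] [[-8.7, 39.0], [8.8, 42.6]]
140 19 [ -0.4  40.  144.1] [[-9.5, 37.9], [10.1, 43.2]]
148 10 [ -0.6  39.4 150.9] [[-5.5, 37.1], [5.5, 41.6]]
156 6 [ -1.2  33.3 163.2] [[-11.9, 28.7], [11.8, 40.5]]
164 57 [ -4.7  37.4 166.4] [[-14.3, 26.8], [13.2, 53.3]]
172 37 [ -7.1  37.1 176.1] [[-11.6, 21.7], [2.4, 52.8]]
```

Call:
servo_tool(
  increments=[
    [0, 0, 0, 0, -0.083, 0],
    [2.9, 0, -3.7, 0, 0, 0],
    [2.9, 0, -3.7, 0, 0, 0],
    [2.9, 0, -3.7, 0, 0, 0],
    [2.9, 0, -3.7, 0, 0, 0],
    [2.5, 0, -3.2, 0, 0, 0],
    [1.6, 0, -2.2, 0, 0, 0],
    [0.8, 0, -1.1, 0, 0, 0],
  ],
)

```text
t: 22.8
ee_pos: [0.661, 0.0487, 0.1294]
ee_rot: [-0.448, -0.546, 0.546, 0.45]
contact_force: [-0.4, 0.4, -1.5]
finger_gap: 0.0152
```

Call:
servo_tool(
  increments=[
    [0, 0.5, 0, 0, 0, 0],
    [0, 1, 0, 0, 0, 0],
    [0, 1, 0, 0, 0, 0],
    [0, 1, 0, 0, 0, 0],
    [0, 0.5, 0, 0, 0, 0],
    [0, 0, 0, 0, 0, 0],
    [0, 0, 0, 0, 0, 0],
    [0, 0, 0, 0, 0, 0],
  ],
)

```text
t: 23.6
ee_pos: [0.6611, 0.0449, 0.0916]
ee_rot: [0.451, 0.546, -0.545, -0.45]
contact_force: [-0.3, -0.8, -1.0]
finger_gap: 0.0147
```

```bash
cat > blk.py <<'E'
from h import *
ab=np.radians(10.9);B=np.array([[np.cos(ab),-np.sin(ab),0],[np.sin(ab),np.cos(ab),0],[0,0,1]])
E
python3 -c "
from blk import *
from station import capture
plan([.6623,.0455,.0133],100.9)
ob=np.array([.665,.0447,0])
s=capture('scene');np.savez('s8.npz',**s);t=capture('top')
s0=load('scene0.npz')
def sec(s,lab,zs):
    L=(cloud(s).reshape(-1,3)-ob)@B*1000
    for lo,hi in zs:
        m=(L[:,2]>lo)&(L[:,2]<hi)&(abs(L[:,0])<30)&(abs(L[:,1])<25)
        if m.sum():print(lab,lo,m.sum(),L[m].mean(0).round(1),np.percentile(L[m][:,:2],[5,95],axis=0).round(1).tolist())
sec(s0,'start',[(46,54),(54,64),(64,74),(74,84),(84,94)])
sec(s,'now',[(60,68),(68,74),(74,80),(80,86),(86,92),(92,100),(100,108),(108,118),(118,128),(128,138)])
"
```

```text
t 23.6 pos [0.6611 0.0449 0.0916] q [-0.3   0.52  0.23  1.62 -0.13  1.02  1.73] F [-0.27 -0.84 -1.02] gap 0.0147
turn [0.001 0.    0.   ] shift after turn cm [ 0.03  7.83 -0.13] tool x,z in world [-0.189  0.982  0.   ] [-0.982 -0.189  0.   ]
start 46 21 [-4.9 -8.2 50.1] [[-12.8, -13.5], [7.4, 2.5]]
start 54 24 [-5.5 -8.6 59.7] [[-13.2, -14.5], [6.8, 0.9]]
start 64 19 [-7.4 -8.1 69.1] [[-12.2, -13.6], [1.3, -1.2]]
start 74 22 [-5.9 -8.7 78.1] [[-11.2, -14.5], [4.5, 1.5]]
start 84 23 [ -4.4 -10.1  88.3] [[-11.1, -15.5], [9.0, -2.1]]
now 80 3 [-0.5 -2.5 83.9] [[-9.1, -4.0], [5.0, -1.5]]
now 86 7 [-2.9 -3.5 88. ] [[-11.2, -5.7], [7.0, -1.8]]
now 92 11 [-4.7 -2.1 96. ] [[-12.6, -5.5], [8.9, 1.4]]
now 100 9 [ -2.1  -2.6 103. ] [[-8.2, -5.3], [5.6, 1.4]]
now 108 6 [ -5.3  -4.7 110.7] [[-8.7, -7.0], [-0.8, -1.6]]
now 118 38 [ -7.2  -6.6 122. ] [[-15.7, -16.7], [10.0, 9.5]]
now 128 37 [-10.6  -5.3 133.4] [[-15.7, -22.2], [-1.4, 13.6]]
```

The grip looks unchanged: the offset between prongs and TCP is the same as before the push. I'll insert at the pick-up position.

Call:
servo_tool(
  increments=[
    [0, 0, -0.1, 0, 0, 0],
    [0, 1, 0, 0, 0, 0],
    [0, 1, 0, 0, 0, 0],
    [0, 1, 0, 0, 0, 0],
    [0, 0.5, 0, 0, 0, 0],
    [0, 0.5, 0, 0, 0, 0],
    [0, 0.4, 0, 0, 0, 0],
    [0, 0, 0, 0, 0, 0],
  ],
)

```text
t: 24.5
ee_pos: [0.6613, 0.0451, 0.0464]
ee_rot: [-0.45, -0.545, 0.545, 0.45]
contact_force: [-0.7, -0.4, -0.4]
finger_gap: 0.0147
```

Call:
servo_tool(
  increments=[
    [0, 0.4, 0, 0, 0, 0],
    [0, 0.4, 0, 0, 0, 0],
    [0, 0.4, 0, 0, 0, 0],
    [0, 0.4, 0, 0, 0, 0],
    [0, 0.4, 0, 0, 0, 0],
    [0, 0.4, 0, 0, 0, 0],
    [0, 0, 0, 0, 0, 0],
    [0, 0, 0, 0, 0, 0],
  ],
)

```text
t: 25.3
ee_pos: [0.6616, 0.0451, 0.0229]
ee_rot: [-0.45, -0.545, 0.545, 0.45]
contact_force: [-0.1, -0.1, -1.0]
finger_gap: 0.0151
```

Call:
servo_tool(
  increments=[
    [0, 0.3, 0, 0, 0, 0],
    [0, 0.3, 0, 0, 0, 0],
    [0, 0.2, 0, 0, 0, 0],
    [0, 0.1, 0, 0, 0, 0],
    [0, 0, 0, 0, 0, 0],
    [0, 0, 0, 0, 0, 0],
    [0, 0, 0, 0, 0, 0],
    [0, 0, 0, 0, 0, 0],
  ],
)

```text
t: 26.1
ee_pos: [0.6617, 0.0452, 0.0142]
ee_rot: [0.45, 0.545, -0.545, -0.45]
contact_force: [0.1, -0.2, -0.8]
finger_gap: 0.0151
```

Call:
servo_tool(
  increments=[
    [0, 0, 0, 0, 0, 0],
    [0, 0, 0, 0, 0, 0],
    [0, 0, 0, 0, 0, 0],
    [0, 0, 0, 0, 0, 0],
    [0, 0, 0, 0, 0, 0],
    [0, 0, 0, 0, 0, 0],
    [0, 0, 0, 0, 0, 0],
    [0, 0, 0, 0, 0, 0],
  ],
  grip=-0.3,
)

```text
t: 26.9
ee_pos: [0.6616, 0.0451, 0.014]
ee_rot: [0.45, 0.545, -0.545, -0.45]
contact_force: [-0.3, -0.3, -1.1]
finger_gap: 0.0558
```

Call:
servo_tool(
  increments=[
    [0, -0.5, 0, 0, 0, 0],
    [0, -1, 0, 0, 0, 0],
    [0, -2, 0, 0, 0, 0],
    [0, -3, 0, 0, 0, 0],
    [0, -3, 0, 0, 0, 0],
    [0, -3, 0, 0, 0, 0],
    [0, 0, 0, 0, 0, 0],
    [0, 0, 0, 0, 0, 0],
  ],
)

```text
t: 27.7
ee_pos: [0.6623, 0.0452, 0.1407]
ee_rot: [0.451, 0.546, -0.544, -0.45]
contact_force: [-0.3, -1.5, 0.1]
finger_gap: 0.0554
```

```bash
python3 -c "
from rol import *
plan(toW([-3,-3,100]),6.2)
s=capture('scene');s0=load('scene0.npz')
for n,c in(('start',s0),('now',s)):
    W=cloud(c).reshape(-1,3);h=cv2.cvtColor(c['frame'],cv2.COLOR_BGR2HSV).reshape(-1,3)
    m=(abs(W[:,0]-.66)<.04)&(abs(W[:,1]-.035)<.03)&(W[:,2]>.055)&(W[:,2]<.11)&(h[:,1]>110);P=W[m];print(n,m.sum(),P.mean(0).round(4),'top',np.sort(P[:,2])[-6:].round(3))
    for lo in(.055,.085): k=(P[:,2]>lo)&(P[:,2]<lo+.02);print(lo,P[k].mean(0).round(4))
"
```

```text
t 27.7 pos [0.6623 0.0452 0.1407] q [-0.31  0.47  0.24  1.57 -0.12  1.11  1.73] F [-0.26 -1.49  0.12] gap 0.0554
turn [ 0.002 -1.489 -0.002] shift after turn cm [19.99  4.07 22.98] tool x,z in world [-0.994 -0.108  0.   ] [ 0.108 -0.994 -0.   ]
start 101 [0.6604 0.0355 0.0792] top [0.098 0.098 0.099 0.099 0.099 0.099]
0.055 [0.6594 0.0351 0.0653]
0.085 [0.6611 0.036  0.0936]
now 99 [0.6597 0.0383 0.0802] top [0.099 0.099 0.099 0.099 0.099 0.1  ]
0.055 [0.659  0.0374 0.0657]
0.085 [0.6606 0.0392 0.0941]
```

The tool is back in its block, with its handle top at z≈0.099 and upright. Next is the roller. Joint 7's range rules out the short turn, so I'll rotate +1.65 rad instead.

```bash
python3 -c "
from fr import *
T=toW([-1,-5,140]);print(T);plan(T,100.9)"
```

```text
[ 0.49064585 -0.20667875  0.14      ]
t 27.75 pos [0.6613 0.0451 0.1392] q [-0.31  0.47  0.24  1.57 -0.12  1.11  1.73] F [-0.15 -0.54 -0.37] gap 0.0557
turn [0. 0. 0.] shift after turn cm [-21.5   -0.08  21.52] tool x,z in world [-0.189  0.982  0.   ] [-0.982 -0.189  0.   ]
```

Call:
servo_tool(
  increments=[
    [-2.7, 0, 2.7, 0, 0, 0],
    [-2.7, 0, 2.7, 0, 0, 0],
    [-2.7, 0, 2.7, 0, 0, 0],
    [-2.7, 0, 2.7, 0, 0, 0],
    [-2.7, 0, 2.7, 0, 0, 0],
    [-2.7, 0, 2.7, 0, 0, 0],
    [-2.7, 0, 2.7, 0, 0, 0],
    [-2.6, 0, 2.6, 0, 0, 0],
  ],
)

```text
t: 28.55
ee_pos: [0.4889, -0.2076, 0.1378]
ee_rot: [-0.449, -0.545, 0.546, 0.451]
contact_force: [0.1, -0.4, 0.5]
finger_gap: 0.0554
```

Call:
servo_tool(
  increments=[
    [0, 0, 0, 0, 0.148, 0],
    [0, 0, 0, 0, 0.148, 0],
    [0, 0, 0, 0, 0.148, 0],
    [0, 0, 0, 0, 0.148, 0],
    [0, 0, 0, 0, 0.148, 0],
    [0, 0, 0, 0, 0.148, 0],
    [0, 0, 0, 0, 0.148, 0],
    [0, 0, 0, 0, 0.148, 0],
  ],
)

```text
t: 29.35
ee_pos: [0.49, -0.2062, 0.1377]
ee_rot: [-0.678, -0.198, 0.2, 0.679]
contact_force: [-0.2, 0.7, -0.1]
finger_gap: 0.0556
```

Call:
servo_tool(
  increments=[
    [0, 0, 0, 0, 0.148, 0],
    [0, 0, 0, 0, 0.148, 0],
    [0, 0, 0, 0, 0.148, 0],
    [0, 0, 0, 0, 0.024, 0],
    [0, 2, 0, 0, 0, 0],
    [0, 2, 0, 0, 0, 0],
    [0, 0, 0, 0, 0, 0],
    [0, 0, 0, 0, 0, 0],
  ],
  grip=-0.3,
  force=40,
)

```text
t: 30.15
ee_pos: [0.4907, -0.2066, 0.0987]
ee_rot: [-0.706, -0.038, 0.039, 0.706]
contact_force: [0.4, -0.2, -0.1]
finger_gap: 0.0554
```

```bash
python3 -c "
from fr import *
from station import capture
T=toW([-1,-5,-6]);plan(T,6.2)
s=capture('scene');im=cv2.resize(s['frame'][180:275,290:390],None,fx=6,fy=6,interpolation=cv2.INTER_CUBIC)
cv2.imwrite('pics/s9.png',np.clip(1.4*im,0,255).astype(np.uint8))
L=toF(cloud(s).reshape(-1,3));f=s['frame'].reshape(-1,3).max(1)<75
m=f&(abs(L[:,0])<50)&(abs(L[:,1]+5)<25)&(L[:,2]>70)&(L[:,2]<180);P=L[m]
for sd in(-1,1):
  Q=P[sd*P[:,0]>0];Q=Q[np.argsort(Q[:,2])][:10];print(sd,Q.round(0).tolist())
"
```

```text
t 30.15 pos [ 0.4907 -0.2066  0.0987] q [-0.19  0.34  0.62  1.94 -0.24  0.94  0.66] F [ 0.44 -0.18 -0.09] gap 0.0554
turn [-0.     0.002 -0.001] shift after turn cm [-0.   10.47 -0.  ] tool x,z in world [0.994 0.108 0.   ] [-0.108  0.994  0.   ]
-1 [[-32.0, -11.0, 141.0], [-40.0, -15.0, 146.0], [-35.0, -14.0, 146.0], [-32.0, -17.0, 147.0], [-41.0, -3.0, 147.0], [-40.0, -10.0, 147.0], [-40.0, -12.0, 147.0], [-40.0, -6.0, 148.0], [-40.0, -15.0, 149.0], [-37.0, -12.0, 149.0]]
1 [[29.0, -4.0, 139.0], [29.0, -10.0, 139.0], [29.0, -0.0, 140.0], [30.0, -9.0, 140.0], [31.0, -5.0, 141.0], [28.0, -5.0, 142.0], [29.0, 0.0, 142.0], [28.0, 2.0, 142.0], [25.0, -16.0, 143.0], [28.0, -13.0, 143.0]]
```

View pics/s9.png

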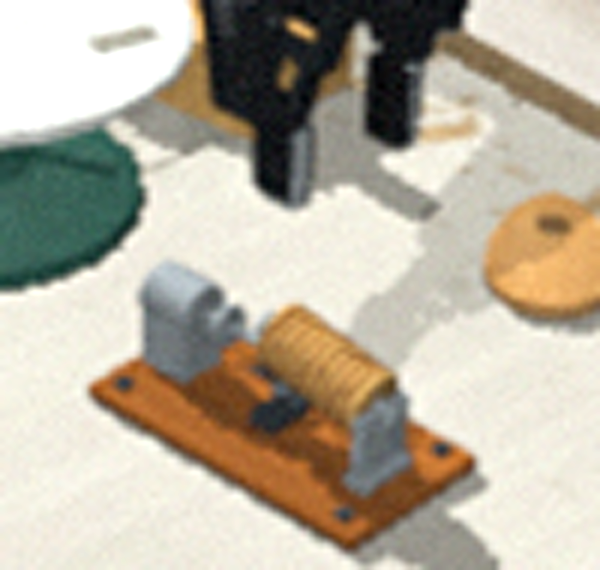

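The picture shows the open fingers on either side of the raised, free roller. Their tips are at z≈140 mm, which confirms the height offset. Next I'll descend, grip and lift.

Call:
servo_tool(
  increments=[
    [0, 2, 0, 0, 0, 0],
    [0, 2, 0, 0, 0, 0],
    [0, 2, 0, 0, 0, 0],
    [0, 2, 0, 0, 0, 0],
    [0, 1.5, 0, 0, 0, 0],
    [0, 1, 0, 0, 0, 0],
    [0, 0, 0, 0, 0, 0],
    [0, 0, 0, 0, 0, 0],
  ],
)

```text
t: 31.0
ee_pos: [0.4917, -0.207, -0.0055]
ee_rot: [0.706, 0.039, -0.038, -0.706]
contact_force: [-0.0, 0.3, 1.2]
finger_gap: 0.0554
```

Call:
servo_tool(
  increments=[
    [0, 0, 0, 0, 0, 0],
    [0, 0, 0, 0, 0, 0],
    [0, 0, 0, 0, 0, 0],
    [0, 0, 0, 0, 0, 0],
    [0, 0, 0, 0, 0, 0],
    [0, 0, 0, 0, 0, 0],
    [0, 0, 0, 0, 0, 0],
    [0, 0, 0, 0, 0, 0],
  ],
  grip=1,
  force=40,
)

```text
t: 31.8
ee_pos: [0.4912, -0.207, -0.0057]
ee_rot: [0.706, 0.039, -0.038, -0.706]
contact_force: [-2.7, -0.5, 5.5]
finger_gap: 0.0286
```

Call:
servo_tool(
  increments=[
    [0, -0.5, 0, 0, 0, 0],
    [0, -1, 0, 0, 0, 0],
    [0, -2, 0, 0, 0, 0],
    [0, -2.5, 0, 0, 0, 0],
    [0, -3, 0, 0, 0, 0],
    [0, -2.5, 0, 0, 0, 0],
    [0, -1.5, 0, 0, 0, 0],
    [0, 0, 0, 0, 0, 0],
  ],
)

```text
t: 32.6
ee_pos: [0.4932, -0.2071, 0.1266]
ee_rot: [0.706, 0.041, -0.037, -0.706]
contact_force: [-0.5, -1.1, -0.6]
finger_gap: 0.0287
```

```bash
python3 -c "
from fr import *
from station import capture
plan([.4395,.2465,.125],9.9)
s=capture('scene');L=toF(cloud(s).reshape(-1,3));h=cv2.cvtColor(s['frame'],cv2.COLOR_BGR2HSV).reshape(-1,3)
m=(h[:,1]>70)&(h[:,0]<30)&(abs(L[:,0])<25)&(L[:,1]>-50)&(L[:,1]<40)&(L[:,2]>120)&(L[:,2]<220);P=L[m];print(m.sum(),P.mean(0),P.min(0),P.max(0))
"
```

```text
t 32.6 pos [ 0.4932 -0.2071  0.1266] q [-0.21  0.31  0.64  1.91 -0.22  0.99  0.64] F [-0.54 -1.08 -0.63] gap 0.0287
turn [ 0.001 -0.063  0.006] shift after turn cm [ 2.51  0.16 45.61] tool x,z in world [0.985 0.172 0.   ] [-0.172  0.985  0.   ]
185 [ -4.92903965 -21.67555566 183.01889202] [-21.26738375 -37.28947865 162.33850498] [ 19.57143568  18.79483034 219.06438591]
```

Call:
servo_tool(
  increments=[
    [0, 0, 0, 0, -0.063, 0],
    [0.2, 0, 3, 0, 0, 0],
    [0.2, 0, 3, 0, 0, 0],
    [0.2, 0, 3.5, 0, 0, 0],
    [0.2, 0, 3.5, 0, 0, 0],
    [0.2, 0, 3.5, 0, 0, 0],
    [0.2, 0, 3.5, 0, 0, 0],
    [0.2, 0, 3.5, 0, 0, 0],
  ],
)

```text
t: 33.45
ee_pos: [0.4632, 0.0287, 0.1228]
ee_rot: [0.705, 0.06, -0.062, -0.704]
contact_force: [0.0, -0.1, -1.1]
finger_gap: 0.0284
```

Call:
servo_tool(
  increments=[
    [0.2, 0, 3.5, 0, 0, 0],
    [0.2, 0, 3.5, 0, 0, 0],
    [0.2, 0, 3.5, 0, 0, 0],
    [0.2, 0, 3.5, 0, 0, 0],
    [0.2, 0, 3.5, 0, 0, 0],
    [0.1, 0, 3, 0, 0, 0],
    [0, 0, 1.5, 0, 0, 0],
    [0, 0, 0, 0, 0, 0],
  ],
)

```text
t: 34.25
ee_pos: [0.4366, 0.2475, 0.123]
ee_rot: [0.705, 0.062, -0.063, -0.704]
contact_force: [0.7, -0.9, -0.8]
finger_gap: 0.0289
```

```bash
python3 -c "
from fr import *
from station import capture
plan([.4395,.2465,-.015],9.9)
s=capture('scene');W=cloud(s).reshape(-1,3);h=cv2.cvtColor(s['frame'],cv2.COLOR_BGR2HSV).reshape(-1,3)
m=(h[:,1]>70)&(h[:,0]<30)&(abs(W[:,0]-.44)<.04)&(abs(W[:,1]-.245)<.06)&(W[:,2]>.1)&(W[:,2]<.25);P=W[m];print(m.sum(),P.mean(0),np.percentile(P,[3,97],axis=0).round(3))
"
```

```text
t 34.25 pos [0.4366 0.2475 0.123 ] q [-0.91  0.22  0.36  1.97 -0.09  0.97 -0.33] F [ 0.66 -0.9  -0.76] gap 0.0289
turn [ 0.     0.003 -0.002] shift after turn cm [ 0.27 13.8  -0.15] tool x,z in world [0.985 0.172 0.   ] [-0.172  0.985  0.   ]
116 [0.43622907 0.22793085 0.1772066 ] [[0.426 0.216 0.16 ]
 [0.452 0.253 0.189]]
```

Call:
servo_tool(
  increments=[
    [0.2, 2, 0, 0, 0, 0],
    [0, 3, 0, 0, 0, 0],
    [0, 3, 0, 0, 0, 0],
    [0, 3, 0, 0, 0, 0],
    [0, 1.5, 0, 0, 0, 0],
    [0, 1, 0, 0, 0, 0],
    [0, 0.5, 0, 0, 0, 0],
    [0, 0, 0, 0, 0, 0],
  ],
)

```text
t: 35.1
ee_pos: [0.4401, 0.2452, -0.016]
ee_rot: [0.705, 0.06, -0.06, -0.704]
contact_force: [-0.4, 0.0, -0.6]
finger_gap: 0.0286
```

Call:
servo_tool(
  increments=[
    [0, 0.1, 0, 0, 0, 0],
    [0, 0.1, 0, 0, 0, 0],
    [0, 0.1, 0, 0, 0, 0],
    [0, 0.1, 0, 0, 0, 0],
    [0, 0.1, 0, 0, 0, 0],
    [0, 0, 0, 0, 0, 0],
    [0, 0, 0, 0, 0, 0],
    [0, 0, 0, 0, 0, 0],
  ],
)

```text
t: 35.9
ee_pos: [0.4399, 0.2462, -0.021]
ee_rot: [-0.704, -0.061, 0.061, 0.705]
contact_force: [-0.5, -0.5, -0.8]
finger_gap: 0.0288
```

Call:
servo_tool(
  increments=[
    [0, 0.1, 0, 0, 0, 0],
    [0, 0.1, 0, 0, 0, 0],
    [0, 0.1, 0, 0, 0, 0],
    [0, 0, 0, 0, 0, 0],
    [0, 0, 0, 0, 0, 0],
    [0, 0, 0, 0, 0, 0],
    [0, 0, 0, 0, 0, 0],
    [0, 0, 0, 0, 0, 0],
  ],
)

```text
t: 36.7
ee_pos: [0.4399, 0.2462, -0.024]
ee_rot: [-0.704, -0.061, 0.061, 0.705]
contact_force: [0.3, -1.0, -1.4]
finger_gap: 0.0287
```

Call:
servo_tool(
  increments=[
    [0, 0, 0, 0, 0, 0],
    [0, 0, 0, 0, 0, 0],
    [0, 0, 0, 0, 0, 0],
    [0, 0, 0, 0, 0, 0],
    [0, 0, 0, 0, 0, 0],
    [0, 0, 0, 0, 0, 0],
    [0, 0, 0, 0, 0, 0],
    [0, 0, 0, 0, 0, 0],
  ],
  grip=-0.2,
)

```text
t: 37.5
ee_pos: [0.4399, 0.2462, -0.024]
ee_rot: [-0.704, -0.061, 0.061, 0.705]
contact_force: [0.1, -1.3, 0.5]
finger_gap: 0.0514
```

Call:
servo_tool(
  increments=[
    [0, -0.5, 0, 0, 0, 0],
    [0, -1, 0, 0, 0, 0],
    [0, -2, 0, 0, 0, 0],
    [0, -3, 0, 0, 0, 0],
    [0, -4, 0, 0, 0, 0],
    [0, -4, 0, 0, 0, 0],
    [0, -3, 0, 0, 0, 0],
    [0, 0, 0, 0, 0, 0],
  ],
)

```text
t: 38.3
ee_pos: [0.4432, 0.2481, 0.1565]
ee_rot: [-0.702, -0.064, 0.058, 0.707]
contact_force: [0.8, -0.1, 0.9]
finger_gap: 0.0511
```

Call:
servo_tool(
  increments=[
    [0, 0, 3, 0, 0, 0],
    [0, 0, 4, 0, 0, 0],
    [0, 0, 4, 0, 0, 0],
    [0, 0, 4, 0, 0, 0],
    [0, 0, 4, 0, 0, 0],
    [0, 0, 3, 0, 0, 0],
    [0, 0, 0, 0, 0, 0],
    [0, 0, 0, 0, 0, 0],
  ],
)

```text
t: 39.1
ee_pos: [0.4016, 0.4627, 0.1503]
ee_rot: [0.705, 0.061, -0.061, -0.704]
contact_force: [0.2, -0.2, -0.3]
finger_gap: 0.0512
```

```bash
python3 -c "
from fr import *
from station import capture
plan([.4395,.2465,.125],9.9)
t=capture('top');s=capture('scene')
for n,c in(('top',t),('scene',s)):
    W=cloud(c).reshape(-1,3);a=np.radians(9.9);d=W-[.4395,.2465,0];x=d[:,0]*np.cos(a)+d[:,1]*np.sin(a);y=-d[:,0]*np.sin(a)+d[:,1]*np.cos(a)
    m=(abs(x)<.055)&(abs(y)<.065)&(W[:,2]>.013)&(W[:,2]<.1);print(n,m.sum(),'x',np.percentile(x[m],[3,50,97]).round(3),'y',np.percentile(y[m],[3,50,97]).round(3),'z',np.percentile(W[m][:,2],[50,97,100]).round(3))
    k=(abs(W[:,0]-.66)<.03)&(abs(W[:,1]-.04)<.03)&(W[:,2]>.09)&(W[:,2]<.12);print('tool top',k.sum(),W[k].mean(0).round(4))
im=np.hstack([cv2.resize(t['frame'][100:280,135:335],None,fx=2,fy=2),cv2.resize(s['frame'][130:310,190:390],None,fx=2,fy=2)])
cv2.imwrite('pics/end.png',np.clip(1.4*im,0,255).astype(np.uint8))
"
```

```text
t 39.1 pos [0.4016 0.4627 0.1503] q [-1.13  0.38  0.27  1.69 -0.11  1.09 -0.66] F [ 0.25 -0.21 -0.28] gap 0.0512
turn [ 0.002  0.001 -0.001] shift after turn cm [ 1.000e-02  2.530e+00 -2.195e+01] tool x,z in world [0.985 0.172 0.   ] [-0.172  0.985  0.   ]
top 360 x [-0.014 -0.001  0.014] y [-0.033 -0.001  0.03 ] z [0.034 0.039 0.041]
tool top 68 [0.6607 0.0465 0.1   ]
scene 182 x [-0.015 -0.005  0.016] y [-0.039 -0.009  0.062] z [0.027 0.035 0.037]
tool top 35 [0.6623 0.0392 0.0967]
```

View pics/end.png

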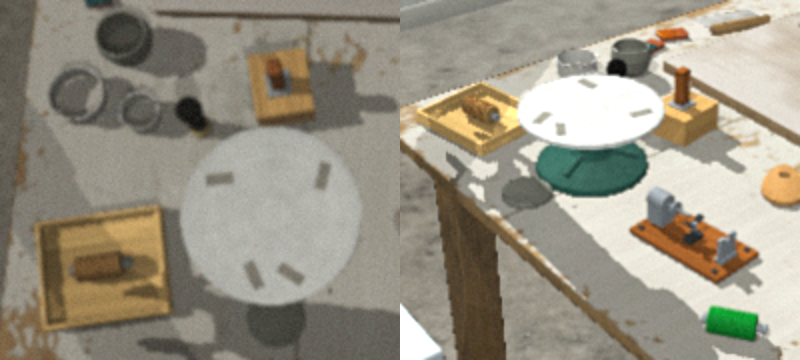

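```bash
python3 -c "
from station import *
print(observe()['dq'].round(3));print(sign_off())"
```

```text
[ 0.007 -0.008  0.007  0.003 -0.004  0.    -0.   ]
the job is handed in; nothing more can be done
None
```

The job is done and handed in at about 39 s of the 72 s allowed. No verdict is reported on hand-in, so what follows is my own checks.

- **Freeing the roller:** I put the fork over the bar and pushed the collar slowly. The wrist readings at the checks stayed at about 10 N or less, against the 13 N limit. The boss end sprang up (a slope of about 0.17 rad) and stayed up for about 0.8 s while I still pressed with about 9 N.
- **Tool back in its block:** In the last pictures its handle top is 97–100 mm up. That is within about 3 mm of where it stood at the start, and it looks upright.
- **Roller in the tray:** It lies near the middle of the floor. Its top reads 35–39 mm up, where 36 mm is expected for a roller lying flat.
- **The rest:** The gripper is raised well clear beside the tray and touches nothing. In the final picture nothing looks out of place. I compared it by eye and did not measure the bystanders' positions.

**Readings that disagreed:**
- **TCP height:** The reported TCP height was about 37 mm lower than both cameras showed for the fingertips, so I set working heights from the cameras.
- **Camera offset:** The two cameras differed by 2–3 mm along the frame, which I allowed for.
- **Downward force:** During the push the wrist also read about 3–4 N of downward force that I could not explain. It is included in the 10 N figure.

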